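# Set out the tray and timer for a vial run

### The job

Please set out the bench for the next vial run: stand the small bottle in the middle of the white tray, the vial in the middle of the gap between the bottle and the end of the tray that is nearer the tip box, and the cap key, stem up, in the middle of the gap at the other end, so that the three stand in one row along the tray. Lay the timer flat, face up, in the middle of the lid of the black case, and leave the big bottle, the forceps and the USB stick where they are.

Things in the scene. Friction and masses are not known exactly. Their poses are not given: they have to be found in the camera images.
- small_bottle_center (a point): small white round screw-cap bottle, standing; body 45 mm in diameter up to 65 mm, cap 33 mm in diameter above, 90 mm tall in all. The only bottle of this small size. Point: its centre, 45 mm above its underside; z up its axis
- vial_center (a point): small clear vial with a white cap, standing; body 27 mm in diameter up to 45 mm, cap 26 mm in diameter above, 61 mm tall in all. Point: its centre, 30.5 mm above its underside; z up its axis
- cap_key_center (a point): grey cap key, standing on its round ribbed head; head 36 mm in diameter and 27 mm high, above it a round stem of 18 mm diameter up to 55 mm. Point: its centre on the axis, 27.5 mm above its underside; z up its axis
- timer_center (a point): flat white bench timer with display and three keys on top, lying face up; 72 mm along its x, 64 mm along its y, body 16 mm thick. Point: its centre, 8 mm above its underside; z up
- tray: shallow white tray, fixed; 112 mm along its x (away from the robot), 160 mm along its y (to the robot's left), turned by up to 15 degrees; walls 2 mm thick and 22 mm high, floor 2 mm thick. Origin: centre of its underside, z up. Its ends are the two short walls at y = +80 and -80 mm; with the small bottle in the middle, the middle of the free gap to either end is at y = +50 or -50 mm
- tip_box: closed pipette tip box, white lid on a blue base, fixed; 91 x 122 mm, 75 mm tall. A landmark: it tells the ends of the tray apart. Origin: centre of its underside
- case: closed black case, fixed; lid 125 mm along x, 150 mm along y, its flat top 74 mm above the underside, turned by up to 15 degrees. Origin: on its underside; the middle of the lid is at x = -1.5 mm, y = 0
- big_bottle_center (a point): big round screw-cap bottle, 57 mm in diameter, 123 mm tall, standing loose: a bystander. Point: its centre, 61.5 mm above its underside
- forceps: thin steel forceps lying near the front edge, 12 x 125 x 8 mm, long along its y, loose: a bystander. Origin: centre of its underside
- usb_stick: USB stick lying near the front edge, 18 x 50 x 8 mm, long along its y, loose: a bystander. Origin: centre of its underside
Not all that is in view belongs to the job. Leave any brown or green look-alike of the part that bears vial_center alone.

How it is judged (in metres and radians):
At the end, for the whole second after the job is handed in: In the tray, upright on its floor, at rest, each within 14 mm along and across: bottle in the middle, vial 50 mm from it towards the end nearer the tip box, key 50 mm towards the other end. The timer lies flat, face up, at rest on the case lid, within 15 mm of its middle each way (x of small_bottle_center in the frame of tray between -0.014 and 0.014 m and y of small_bottle_center in the frame of tray between -0.014 and 0.014 m and z of small_bottle_center in the frame of tray between 0.042 and 0.052 m and x of vial_center in the frame of tray between -0.014 and 0.014 m and z of vial_center in the frame of tray between 0.028 and 0.037 m and x of cap_key_center in the frame of tray between -0.014 and 0.014 m and z of cap_key_center in the frame of tray between 0.025 and 0.034 m and ((y of tip_box in the frame of tray above 0 m and y of vial_center in the frame of tray between 0.036 and 0.064 m and y of cap_key_center in the frame of tray between -0.064 and -0.036 m) or (y of tip_box in the frame of tray below 0 m and y of vial_center in the frame of tray between -0.064 and -0.036 m and y of cap_key_center in the frame of tray between 0.036 and 0.064 m)) and x of timer_center in the frame of case between -0.0165 and 0.0135 m and y of timer_center in the frame of case between -0.015 and 0.015 m and z of timer_center in the frame of case between 0.078 and 0.087 m and angle between each of vial_center, cap_key_center, small_bottle_center, timer_center's own z axis and vertical below 0.1 rad and linear speed of each of vial, cap_key, small_bottle, timer below 0.01 m/s); the robot touches nothing.
It fails at once if the big bottle is moved by more than 15 mm or tipped (distance of big_bottle_center from where it was at the start of the episode above 0.015 m or angle between big_bottle_center's own z axis and vertical above 0.3 rad).
It fails at once if the forceps are moved by more than 15 mm (distance of forceps from where it was at the start of the episode above 0.015 m).
It fails at once if the USB stick is moved by more than 15 mm (distance of usb_stick from where it was at the start of the episode above 0.015 m).
It also fails if it takes over 122 s, if anything falls off the work surface, if the arm or the gripper's body presses on something with over 40 N, if the wrist force passes 120 N, or if a joint passes its speed limit or range.

### The arm

A 7-joint arm with a two-finger parallel gripper is mounted at the origin on a cart in front of the work surface, level with it; the furniture and walls round the work are solid. World frame = base frame: x ahead of the robot, y to its left, z up, the work surface at z = 0. Lengths are in mm, angles in rad, forces in N, time in s.
With the tool pointing down it reaches from about 400 to 900 mm from the base axis. Payload 5.5 kg.
Tool frame: the origin (TCP) lies at the very end of the fingers, on their centre line; the grasp point (between the pads) lies 19 mm behind it (manip.grip_depth is the distance from the TCP to the grasp point, in mm); z points along the fingers, y is the direction in which the jaws open and shut (so a half turn about z gives the same grasp; the last joint's range is limited). The gripper opens to 85 mm and grips with 20 to 120 N. Pads are 22 mm wide; open, the fingers measure 114 mm over their backs; the gripper's body (76 mm by 85 mm) begins 54 mm behind the grasp point. The pads swing forward as they close: fully open they stand 13 mm farther back than shut.
Start: joints at [-0.873, 0.501, -0.427, 1.55, 0.221, 1.138, -0.21], TCP at [273.763, 589.537, 231.31] pointing down, gripper open.
Joint ranges: [-2.88, 2.88], [-0.31, 2.03], [-1.54, 1.56], [0.2, 2.42], [-1.41, 4.55], [0.19, 2.02], [-2.57, 2.57]. Speed limits (rad/s): [2.57, 2.57, 3.14, 3.14, 3.14, 3.14, 3.14].

### API

Orientations are given as a 3x3 rotation matrix whose columns are the frame's x, y, z axes.
In Python, from bench import manip gives the robot as it stands.
- The arm moves only by the tool send_rows, never from a script. Its argument "targets" is a list of rows, each a list of 7 numbers: the turn, a rotation vector about the tool's x, y, z in rad, then the shift along the tool's x, y, z in mm, then the closure in counts, from 0 (fully open) to 255 (shut). In form: [[wx, wy, wz, x, y, z, fingers], ...]. A call has exactly 5 rows; each row is the pose to reach, as a shift and turn from the pose commanded when the call began, along the tool's axes at that moment; what a row does not reach only later rows make up. A row lasts 1/12 s, in which the tool goes at most 41.7 mm and 7.16 degrees, less where a joint would pass 70% of its speed; a pose out of reach is approached as far as the arm can. A call with a gripper value outside its range is refused whole. The fingers move at their own pace and stop on an object; the grip force is fixed at half the most. Time passes only in rows, so rows that repeat a pose let the fingers close, or fill a call up. It gives the time, the measured TCP pose, the force and the opening at its end, in the units of the state.
- manip.read_state(): the state, without advancing time (a new reading comes with each control period).
- manip.get_image(name): name is "scene" or "side" or "wrist"; returns the picture (384x512x3 uint8, red, green, blue); there is no depth.
- manip.camera_params(name): a dict with "mtx" (3x3 intrinsics, pixels), "k1" (the pictures are not rectified: a ray, as slopes to the right and down, at radius r is drawn at 1 + k1 r^2 times it, then the intrinsics apply), "rvec" (rotation vector, rad) and "tvec" (3), from world to camera coordinates, as OpenCV has them. Camera axes: x right, y down, z forward; pixel columns grow to the right and rows downward; lengths in mm; the calibration is good to about 2 mm. A picture is of the moment at which its call begins: read the wrist's pose just before it. camera_params takes no time and is no camera call; for the wrist camera it gives the pose at the moment of the call.
- manip.job_done(): hands the job in, once; it reports no verdict.
The state is a dict: "t": time; "joints": joint angles; "joint_velocities": joint speeds; "effort": joint torques, N m; "tcp_pos": TCP position; "eef_rot": TCP orientation; "wrist_force": force on the tool from outside, world axes, zero at the start; "torque": the same for the moment, N m; "grip_width": opening from 0.0 (shut) to 1.0 (fully open).
Only numpy, scipy, OpenCV 4.12 (cv2) and the standard library are available. Lean on these libraries where they do the work, as an engineer would, in place of code of your own. Each camera call takes 0.05 s, during which the arm holds its last target.

## Working session

There is one attempt and no reset: what is moved stays moved. The work goes in short steps, Python scripts to look and compute and a tool call to move; the robot and the scene stay as the last step left them, time stands still between calls to the robot, and variables do not carry over. Pictures are saved under pics/ and viewed, and the job is handed in when it is done.

Besides the shell and the picture viewer there is one more tool, called after ">>>" by a JSON object that holds its "fn" and its "kwargs", one argument or row to a line. send_rows: Moves the arm, as the interface text tells. Its arguments: {"type":"object","properties":{"targets":{"type":"array"}},"required":["targets"]}

```bash
ls; mkdir -p pics
python3 - <<'E'
from bench import manip
import cv2
s=manip.read_state();print(s)
for n in("scene","side","wrist"):
    print(n,manip.camera_params(n))
    cv2.imwrite(f"pics/{n}0.png",manip.get_image(n)[:,:,::-1])
E
```

```text
pics
{'t': 0.0, 'joints': array([-0.87279401,  0.50186555, -0.42679204,  1.55146213,  0.22079747,
        1.13830473, -0.21031829]), 'joint_velocities': array([-7.31434639e-04, -1.17882863e-03, -6.76387352e-04,  1.32709271e-03,
        5.16898587e-04, -1.56099579e-03, -2.36531853e-05]), 'effort': array([ 9.01145395e-04, -5.69530392e+01, -5.81623256e+00, -2.80922019e+01,
        1.05491394e-02,  1.22518235e-02, -5.59475154e-06]), 'tcp_pos': array([273.54200418, 588.86263405, 230.24328263]), 'eef_rot': array([[-9.06969580e-01,  4.21195171e-01, -8.98769715e-04],
       [ 4.21196124e-01,  9.06967862e-01, -1.76687037e-03],
       [ 7.09579789e-05, -1.98105600e-03, -9.99998035e-01]]), 'wrist_force': array([ 0.20295587, -0.62537417, -0.48551753]), 'torque': array([-0.00875234,  0.00400148,  0.04836831]), 'grip_width': 1.0036066468676774}
scene {'mtx': array([[415.69168833,   0.        , 257.02560972],
       [  0.        , 415.69168833, 184.87875048],
       [  0.        ,   0.        ,   1.        ]]), 'k1': -0.050586963341022854, 'rvec': array([ 1.17473059, -2.02930339,  1.22496161]), 'tvec': array([251.88988128, 245.49206538, 795.52680699])}
side {'mtx': array([[462.18411542,   0.        , 257.51599959],
       [  0.        , 462.18411542, 195.69343495],
       [  0.        ,   0.        ,   1.        ]]), 'k1': -0.15661672903927176, 'rvec': array([ 1.90694381, -0.53663845,  0.37293652]), 'tvec': array([-412.19776704,  172.10746876, 1016.01886337])}
wrist {'mtx': array([[324.46236954,   0.        , 250.91880352],
       [  0.        , 324.46236954, 188.55849275],
       [  0.        ,   0.        ,   1.        ]]), 'k1': -0.09494310415937114, 'rvec': array([-2.40520443, -1.53882932, -0.25022209]), 'tvec': array([-649.39253659,  -43.33436547,  380.99180492])}
```

View pics/scene0.png

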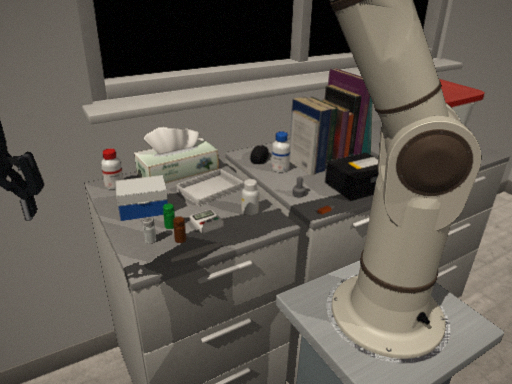

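View pics/side0.png

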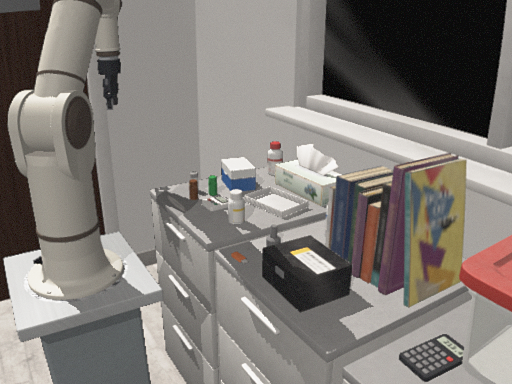

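View pics/wrist0.png

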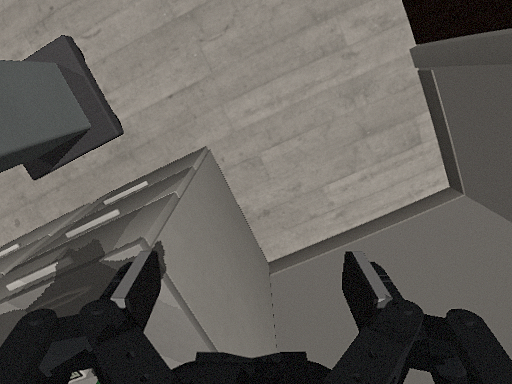

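```bash
cat > h.py <<'E'
import numpy as np, cv2
from bench import manip
def cam(n):
    p=manip.camera_params(n); R=cv2.Rodrigues(p['rvec'])[0]
    return dict(K=p['mtx'],d=np.array([p['k1'],0,0,0,0.]),R=R,t=np.asarray(p['tvec']).reshape(3),rvec=p['rvec'])
def ray(c,u,v):
    x=cv2.undistortPoints(np.array([[[u,v]]],float),c['K'],c['d'])[0,0]
    d=c['R'].T@np.array([x[0],x[1],1]); return -c['R'].T@c['t'], d/np.linalg.norm(d)
def onz(c,u,v,z):
    o,d=ray(c,u,v); return o+d*(z-o[2])/d[2]
def tri(r1,r2):
    A=np.zeros((3,3));b=np.zeros(3)
    for o,d in(r1,r2):
        P=np.eye(3)-np.outer(d,d);A+=P;b+=P@o
    x=np.linalg.solve(A,b); return x,[np.linalg.norm((np.eye(3)-np.outer(d,d))@(x-o)) for o,d in(r1,r2)]
def proj(c,X):
    return cv2.projectPoints(np.array(X,float).reshape(-1,1,3),np.asarray(c['rvec'],float),c['t'],c['K'],c['d'])[0][:,0]
def crop(im,x0,y0,x1,y1,k,name):
    cv2.imwrite(name,cv2.resize(im[y0:y1,x0:x1,::-1],None,fx=k,fy=k,interpolation=cv2.INTER_CUBIC))
E
python3 - <<'E'
from h import *
a=cv2.imread('pics/scene0.png')[:,:,::-1];b=cv2.imread('pics/side0.png')[:,:,::-1]
crop(a,80,110,280,260,4,'pics/sc_a.png')
crop(a,220,110,420,260,4,'pics/sc_b.png')
crop(b,140,130,360,290,3.6,'pics/si_a.png')
E
```

```text
(no output)
```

View pics/sc_a.png

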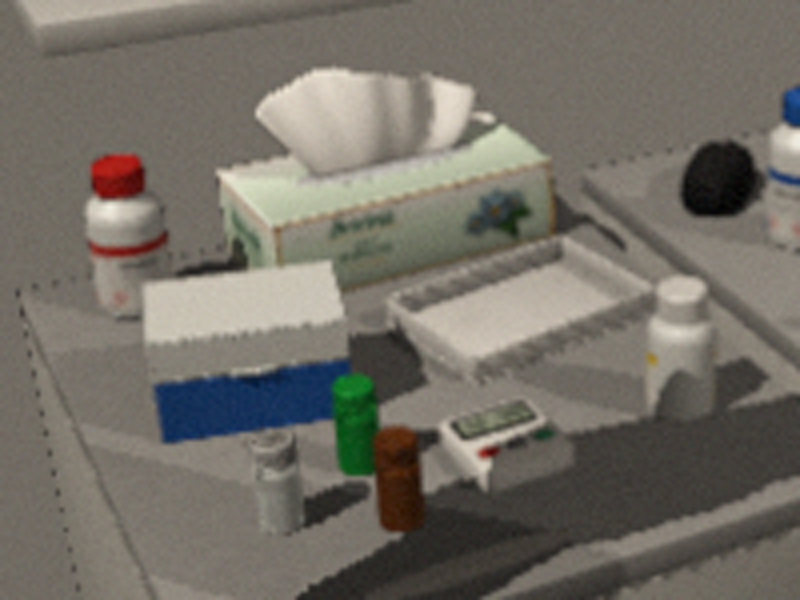

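View pics/sc_b.png

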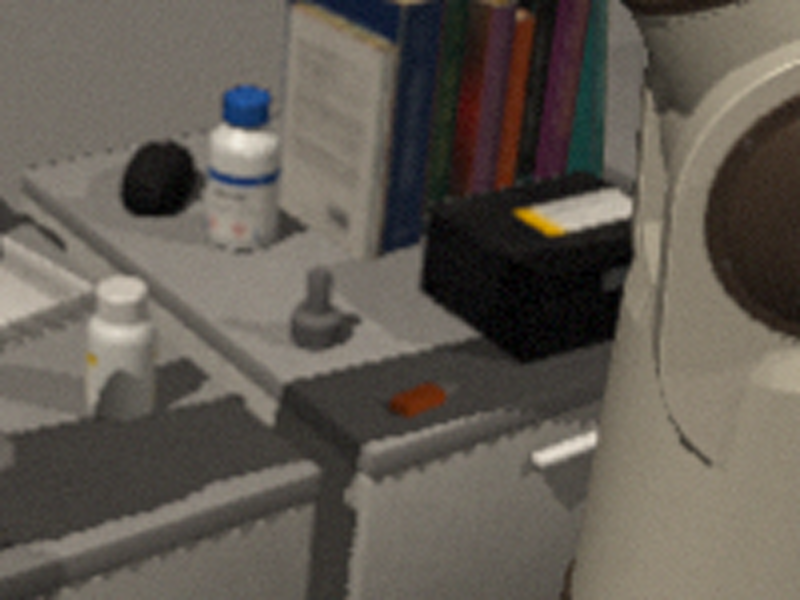

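View pics/si_a.png

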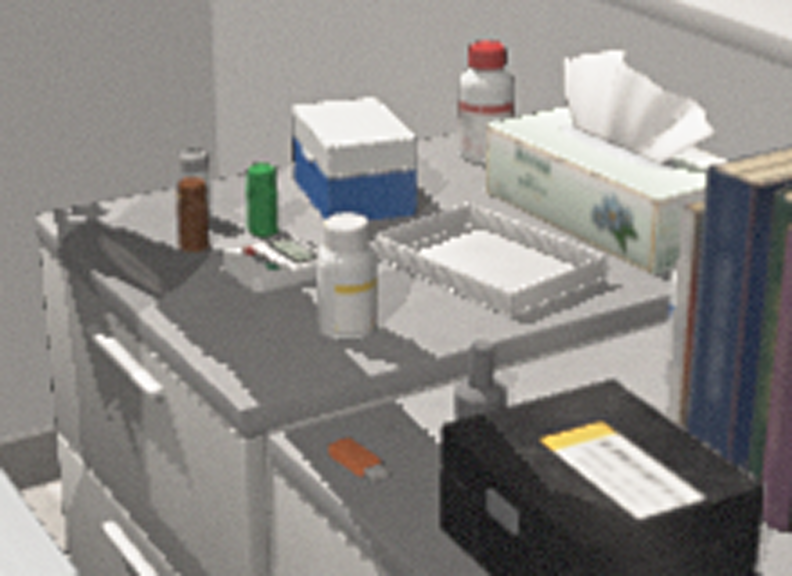

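```bash
cat > m1.py <<'E'
from h import *
S=cam('scene');D=cam('side')
A=lambda x,y:(80+x/4-.375,110+y/4-.375)
B=lambda x,y:(220+x/4-.375,110+y/4-.375)
C=lambda x,y:(140+x/3.6-.36,130+y/3.6-.36)
r=lambda n,c,p,z:print(n,onz(c,*p,z).round(1))
print('cams',ray(S,0,0)[0],ray(D,0,0)[0])
r('vial top S',S,A(274,440),61); r('vial top D',D,C(195,153),61); r('vial base S',S,A(283,518),5)
r('bottle top S',S,A(683,288),90); r('bottle top D',D,C(348,221),90)
r('key top S',S,B(320,272),55); r('key top D',D,C(484,347),55);r('key base S',S,B(316,335),5)
for p in[(440,430),(537,400),(575,440),(490,480)]: r('timer S',S,A(*p),16)
for p in[(390,298),(565,240),(660,292),(478,372)]: r('tray rim S',S,A(*p),22)
for p in[(375,245),(465,205),(604,264),(518,305)]: r('tray rim D',D,C(*p),22)
for p in[(427,233),(580,175),(525,282)]: r('case S',S,B(*p),74)
for p in[(443,423),(613,382),(760,488),(570,560)]: r('case D',D,C(*p),74)
for p in[(145,285),(333,265),(348,335),(147,345)]: r('tip S',S,A(*p),75)
r('usb S',S,B(417,398),8);r('usb D',D,C(355,457),8)
r('blue top S',S,B(246,95),123);r('blue bot S',S,B(243,238),3)
r('red top S',S,A(118,163),123);r('red bot S',S,A(120,305),3);r('red D',D,C(487,47),123)
r('brown S',S,A(397,440),61);r('green S',S,A(353,385),61);r('brown D',D,C(192,183),61)
E
python3 m1.py
```

```text
cams [-366.67022644  524.09044212  589.45731026] [-115.00861581 -956.63847338  550.85221269]
vial top S [441.6 323.6  61. ]
vial top D [444.  317.7  61. ]
vial base S [443.4 323.7   5. ]
bottle top S [444.2  52.   90. ]
bottle top D [445.9  46.3  90. ]
key top S [ 456.3 -114.5   55. ]
key top D [ 455.5 -123.    55. ]
key base S [ 454.9 -114.3    5. ]
timer S [471.8 211.5  16. ]
timer S [475.  142.6  16. ]
timer S [420.9 142.1  16. ]
timer S [406.2 206.5  16. ]
tray rim S [640.7 179.5  22. ]
tray rim S [665.4  28.4  22. ]
tray rim S [557.2   5.4  22. ]
tray rim S [516.4 165.7  22. ]
tray rim D [521.8 136.7  22. ]
tray rim D [635.5 175.2  22. ]
tray rim D [660.8   8.9  22. ]
tray rim D [555.9 -20.6  22. ]
case S [ 440.  -194.7   74. ]
case S [ 464.1 -365.    74. ]
case S [ 349.4 -205.8   74. ]
case D [ 356.1 -227.5   74. ]
case D [ 475.4 -237.5   74. ]
case D [ 466.9 -382.5   74. ]
case D [ 333.7 -384.7   74. ]
tip S [639.5 346.1  75. ]
tip S [608.6 228.4  75. ]
tip S [513.4 252.   75. ]
tip S [560.1 364.6  75. ]
usb S [ 348.6 -120.8    8. ]
usb D [ 347.6 -136.1    8. ]
blue top S [ 619.2 -156.3  123. ]
blue bot S [ 613.8 -156.8    3. ]
red top S [733.9 334.6 123. ]
red bot S [757.7 345.    3. ]
red D [733.1 290.6 123. ]
brown S [408.  261.8  61. ]
green S [477.7 263.   61. ]
brown D [410.4 250.2  61. ]
```

```bash
cat >> h.py <<'E'
def st():
    s=manip.read_state(); return s
def plan(pos,yaw=None,q=None):
    """print row for target tcp pos (world mm), yaw = world angle of tool y axis (mod pi), tool pointing down"""
    from scipy.spatial.transform import Rotation as Ro
    s=st();R=s['eef_rot'];p=s['tcp_pos']
    cy=np.degrees(np.arctan2(R[1,1],R[0,1]))
    if yaw is None: y=cy
    else: y=yaw; y=cy+((yaw-cy+90)%180-90)
    a=np.radians(y); Y=np.array([np.cos(a),np.sin(a),0]);Z=np.array([0,0,-1.]);T=np.c_[np.cross(Y,Z),Y,Z]
    w=Ro.from_matrix(R.T@T).as_rotvec(); d=R.T@(np.array(pos)-p)
    print('t %.2f tcp %s yaw %.1f j7 %.2f grip %.3f F %s'%(s['t'],p.round(1),cy,s['joints'][6],s['grip_width'],s['wrist_force'].round(1)))
    print('row w',w.round(4),'(deg %.1f)'%np.degrees(np.linalg.norm(w)),'d',d.round(1),'|d| %.0f'%np.linalg.norm(d))
E
python3 - <<'E'
from h import *
s=st();c=cam('wrist');R=s['eef_rot']
print('cam in tool',R.T@(-c['R'].T@c['t']-s['tcp_pos']));print('cam axes in tool',(R.T@c['R'].T).round(2))
plan([430,180,300],90)
E
```

```text
cam in tool [  82.23792863    0.41216007 -143.02785888]
cam axes in tool [[ 0.   -0.95 -0.32]
 [ 1.    0.    0.  ]
 [ 0.   -0.32  0.95]]
t 0.15 tcp [273.6 589.  230.5] yaw 65.1 j7 -0.21 grip 1.001 F [-0.2  0.  -1. ]
row w [-1.400e-03 -4.000e-04 -4.348e-01] (deg 24.9) d [-314.1 -305.2  -69.1] |d| 443
```

>>> {"fn": "send_rows", "kwargs": {
  "targets": [
    [0,0,-0.1,-30,-28,-12,0],
    [0,0,-0.2,-58,-56,-24,0],
    [0,0,-0.3,-87,-84,-36,0],
    [0,0,-0.4,-115,-112,-48,0],
    [0,0,-0.435,-143,-140,-69,0]
  ]
}}

```text
t: 0.57
tcp_pos: [343.3, 402.4, 297.1]
eef_rot: [[-1.0, -0.005, -0.002], [-0.005, 1.0, -0.003], [0.002, -0.003, -1.0]]
wrist_force: [1.4, 0.0, 0.0]
grip_width: 1.001
```

```bash
python3 -c "
from h import *
plan([430,200,330],90)"
```

```text
t 0.57 tcp [343.3 402.4 297.1] yaw 90.3 j7 0.55 grip 1.001 F [1.4 0.  0. ]
row w [-0.003  -0.0023  0.0049] (deg 0.4) d [ -85.7 -202.9  -32.5] |d| 223
```

>>> {"fn": "send_rows", "kwargs": {
  "targets": [
    [0,0,0,-16,-38,-6,0],
    [0,0,0,-32,-76,-12,0],
    [0,0,0,-48,-114,-18,0],
    [0,0,0,-64,-152,-24,0],
    [0,0,0,-80,-190,-33,0]
  ]
}}

```text
t: 0.98
tcp_pos: [423.0, 213.8, 331.2]
eef_rot: [[-1.0, -0.0, -0.001], [-0.0, 1.0, -0.0], [0.001, -0.0, -1.0]]
wrist_force: [0.5, 0.8, 0.5]
grip_width: 1.004
```

```bash
cat > snap.py <<'E'
from h import *
import sys,pickle
n=sys.argv[1]
plan([430,200,330],90)
c=cam('wrist');im=manip.get_image('wrist');pickle.dump((c,im),open(f'pics/{n}.pkl','wb'))
crop(im,0,0,512,384,1.5,f'pics/{n}.png')
E
python3 snap.py w1
```

```text
t 0.98 tcp [423.  213.8 331.2] yaw 90.0 j7 1.02 grip 1.004 F [0.5 0.8 0.5]
row w [-0.0004 -0.0006  0.0001] (deg 0.0) d [ -7.  -13.8   1.2] |d| 16
```

View pics/w1.png

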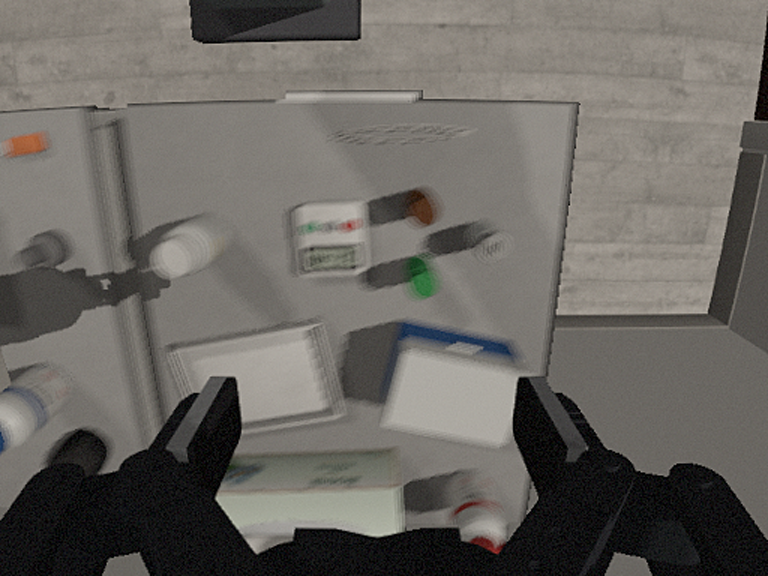

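```bash
python3 snap.py w2; python3 snap.py w3
```

```text
t 1.03 tcp [428.  205.2 332.9] yaw 89.4 j7 1.03 grip 0.996 F [ 3.2 -5.6  0.6]
row w [-0.0044  0.0033 -0.0106] (deg 0.7) d [-2.1 -5.2  3. ] |d| 6
t 1.08 tcp [426.8 208.9 332.4] yaw 89.3 j7 1.02 grip 1.001 F [0.3 0.6 0.3]
row w [-0.0024  0.0029 -0.0116] (deg 0.7) d [-3.3 -8.8  2.4] |d| 10
```

View pics/w3.png

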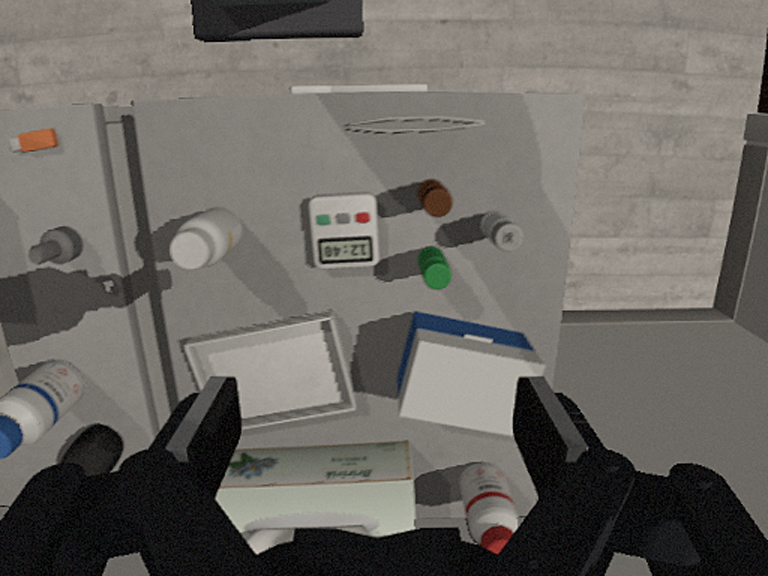

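```bash
cat > m2.py <<'E'
from h import *
import pickle
c,im=pickle.load(open('pics/w3.pkl','rb'))
r=lambda n,p,z:print(n,onz(c,p[0]/1.5-.17,p[1]/1.5-.17,z).round(1))
print(c['R'].T@-c['t'])
for p in[(309,198),(376,194),(380,266),(313,270)]: r('timer',p,16)
r('vial',(510,237),61);r('vialbase-ish',(489,216),0)
r('bottle',(188,249),90);r('key',(38,252),55)
for p in[(183,343),(333,312),(355,409),(345,402),(332,320)]: r('tray',p,22)
for p in[(417,332),(545,362),(400,412)]: r('tip',p,75)
r('usb',(38,140),8);r('forceps',(413,125),5);r('f1',(345,127),5);r('f2',(484,122),5)
r('brown',(433,205),61);r('green',(437,276),61);r('blue top',(8,438),123)
for p in[(145,100),(170,400),(112,105),(150,430)]:r('groove',p,0)
E
python3 m2.py
```

```text
[344.29891884 210.49353269 475.14409751]
timer [415.3 144.6  16. ]
timer [412.3 208.   16. ]
timer [483.1 211.2  16. ]
timer [486.6 144.8  16. ]
vial [443.8 325.4  61. ]
vialbase-ish [437.  319.6   0. ]
bottle [444.4  51.9  90. ]
key [ 453.8 -110.8   55. ]
tray [563.3   4.4  22. ]
tray [529.1 163.6  22. ]
tray [643.2 182.8  22. ]
tray [634.3 172.2  22. ]
tray [537.9 162.2  22. ]
tip [527.6 244.   75. ]
tip [559.9 364.3  75. ]
tip [612.  229.3  75. ]
usb [ 352.8 -122.2    8. ]
forceps [350.  242.9   5. ]
f1 [351.2 179.7   5. ]
f2 [347.3 309.    5. ]
brown [415.4 256.9  61. ]
green [479.3 262.1  61. ]
blue top [ 615.  -139.2  123. ]
groove [321.2 -10.    0. ]
groove [646.9 -32.4   0. ]
groove [324.2 -43.8   0. ]
groove [689.1 -64.6   0. ]
```

```bash
python3 -c "
from h import *
plan([443.5,325,140],11)"
```

```text
t 1.13 tcp [424.9 212.6 331.8] yaw 89.6 j7 1.02 grip 1.001 F [-0.1  1.5 -0.2]
row w [6.0000e-04 1.5000e-03 1.3711e+00] (deg 78.6) d [-17.4 112.6 191.8] |d| 223
```

>>> {"fn": "send_rows", "kwargs": {
  "targets": [
    [0,0,0.12,-3,20,30,60],
    [0,0,0.24,-7,45,60,60],
    [0,0,0.36,-10,70,90,60],
    [0,0,0.48,-14,95,120,60],
    [0,0,0.6,-17.4,112.6,150,60]
  ]
}}

```text
t: 1.55
tcp_pos: [438.9, 332.8, 179.7]
eef_rot: [[-0.824, 0.567, -0.001], [0.567, 0.824, 0.002], [0.002, 0.001, -1.0]]
wrist_force: [0.7, 0.5, 1.0]
grip_width: 0.767
```

```bash
python3 -c "
from h import *
plan([443.5,325,140],11)"
```

```text
t 1.55 tcp [438.9 332.8 179.7] yaw 55.5 j7 0.15 grip 0.767 F [0.7 0.5 1. ]
row w [ 6.000e-04 -2.200e-03  7.765e-01] (deg 44.5) d [-8.3 -3.9 39.7] |d| 41
```

>>> {"fn": "send_rows", "kwargs": {
  "targets": [
    [0,0,0.12,0,0,0,80],
    [0,0,0.24,0,0,0,80],
    [0,0,0.36,0,0,5,80],
    [0,0,0.48,0,0,10,80],
    [0,0,0.6,0,0,15,80]
  ]
}}

```text
t: 1.97
tcp_pos: [438.9, 330.5, 165.5]
eef_rot: [[-0.359, 0.933, -0.001], [0.933, 0.359, 0.0], [0.001, -0.001, -1.0]]
wrist_force: [-1.4, 0.3, -0.6]
grip_width: 0.684
```

```bash
python3 -c "
from h import *
plan([443.5,325,140],11)"
```

```text
t 1.97 tcp [438.9 330.5 165.5] yaw 21.1 j7 -0.41 grip 0.684 F [-1.4  0.3 -0.6]
row w [-0.0013 -0.0007  0.1757] (deg 10.1) d [-6.8  2.3 25.5] |d| 26
```

>>> {"fn": "send_rows", "kwargs": {
  "targets": [
    [0,0,0.12,-5,2,15,80],
    [0,0,0.175,-6,2,40,80],
    [0,0,0.175,-6,2,45,80],
    [0,0,0.175,-6,2,45,80],
    [0,0,0.175,-6,2,45,80]
  ]
}}

```text
t: 2.38
tcp_pos: [443.6, 325.0, 121.3]
eef_rot: [[-0.198, 0.98, -0.001], [0.98, 0.198, 0.0], [0.0, -0.001, -1.0]]
wrist_force: [0.6, -0.6, -0.4]
grip_width: 0.689
```

```bash
python3 snap.py w4;python3 -c "
from h import *
plan([443.5,325,16],11)"
```

```text
t 2.38 tcp [443.6 325.  121.3] yaw 11.4 j7 -0.57 grip 0.689 F [ 0.6 -0.6 -0.4]
row w [-8.0000e-04 -1.1000e-03 -1.3713e+00] (deg 78.6) d [-119.7  -38.3 -208.7] |d| 244
t 2.43 tcp [444.3 325.1 122. ] yaw 11.4 j7 -0.57 grip 0.687 F [-0.1  0.8 -0.4]
row w [ 0.0003 -0.0009  0.0068] (deg 0.4) d [-1.00e-01 -9.00e-01  1.06e+02] |d| 106
```

View pics/w4.png

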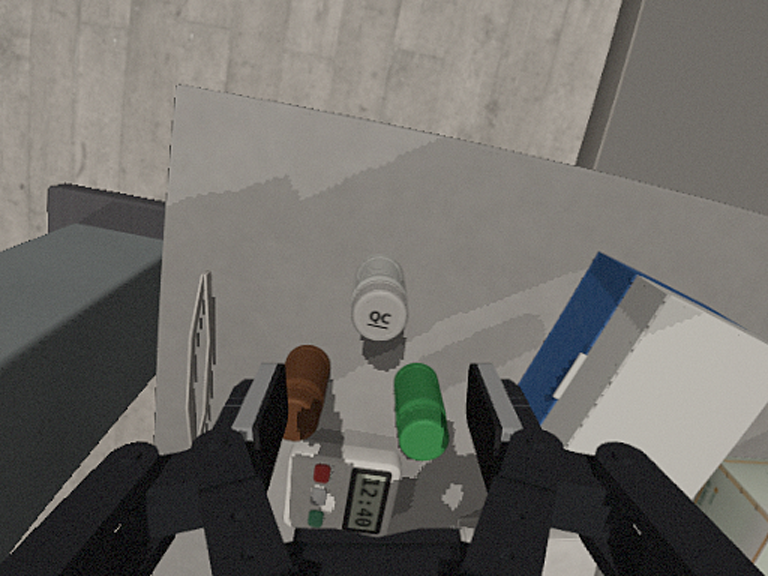

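```bash
python3 -c "
from h import *
import pickle
c,im=pickle.load(open('pics/w4.pkl','rb'))
print(onz(c,253.2,208.5,61),onz(c,379/1.5,290/1.5,45),onz(c,305/1.5,430/1.5,61),onz(c,422/1.5,438/1.5,61))"
```

```text
[445.56827184 325.00926892  61.        ] [444.22126687 330.0429142   45.        ] [421.89159666 255.81686018  61.        ] [479.95532525 262.95461409  61.        ]
```

>>> {"fn": "send_rows", "kwargs": {
  "targets": [
    [0,0,0,0,0,30,80],
    [0,0,0,0,1,60,80],
    [0,0,0,0,1,85,80],
    [0,0,0,0,1,103,80],
    [0,0,0,0,1,105,80]
  ]
}}

```text
t: 2.85
tcp_pos: [444.0, 323.4, 14.3]
eef_rot: [[-0.196, 0.981, -0.003], [0.981, 0.196, -0.002], [-0.001, -0.004, -1.0]]
wrist_force: [-0.7, 0.6, -0.0]
grip_width: 0.684
```

>>> {"fn": "send_rows", "kwargs": {
  "targets": [
    [0,0,0,0,0,0,255],
    [0,0,0,0,0,0,255],
    [0,0,0,0,0,0,255],
    [0,0,0,0,0,0,255],
    [0,0,0,0,0,0,255]
  ]
}}

```text
t: 3.27
tcp_pos: [447.0, 325.4, 18.4]
eef_rot: [[-0.195, 0.981, 0.003], [0.981, 0.195, 0.002], [0.002, 0.003, -1.0]]
wrist_force: [-0.7, -0.9, 7.8]
grip_width: 0.298
```

```bash
python3 snap.py w5;python3 -c "
from h import *
plan([593.5,142.6,140],11.3)"
```

```text
t 3.27 tcp [447.  325.4  18.4] yaw 11.2 j7 -0.60 grip 0.298 F [-0.7 -0.9  7.8]
row w [ 4.2000e-03  9.0000e-04 -1.3747e+00] (deg 78.8) d [-119.1  -40.  -312. ] |d| 336
t 3.32 tcp [447.  325.4  18.4] yaw 11.2 j7 -0.60 grip 0.300 F [-0.5 -0.1  7.2]
row w [ 0.0035 -0.0018 -0.0011] (deg 0.2) d [-207.6  108.5 -121.6] |d| 264
```

View pics/w5.png

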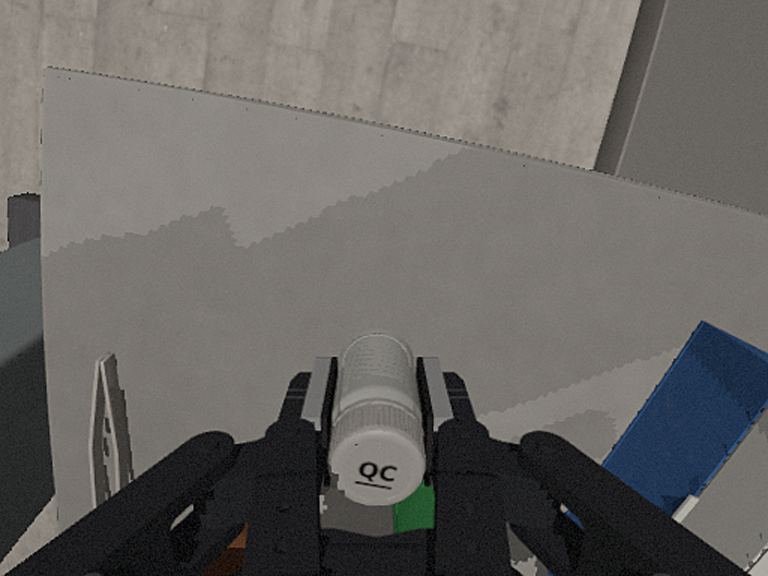

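>>> {"fn": "send_rows", "kwargs": {
  "targets": [
    [0,0,0,0,0,-20,255],
    [0,0,0,0,0,-45,255],
    [0,0,0,0,0,-70,255],
    [0,0,0,-5,5,-95,255],
    [0,0,0,-20,15,-120,255]
  ]
}}

```text
t: 3.73
tcp_pos: [462.4, 310.0, 138.4]
eef_rot: [[-0.199, 0.98, -0.0], [0.98, 0.199, 0.002], [0.002, 0.0, -1.0]]
wrist_force: [1.4, 0.8, -1.1]
grip_width: 0.302
```

>>> {"fn": "send_rows", "kwargs": {
  "targets": [
    [0,0,0,-25,12,0,255],
    [0,0,0,-55,28,0,255],
    [0,0,0,-88,44,0,255],
    [0,0,0,-121,61,0,255],
    [0,0,0,-150,76,0,255]
  ]
}}

```text
t: 4.15
tcp_pos: [569.5, 172.8, 137.5]
eef_rot: [[-0.194, 0.981, 0.002], [0.981, 0.194, -0.0], [-0.001, 0.002, -1.0]]
wrist_force: [1.2, 0.1, -0.3]
grip_width: 0.302
```

```bash
python3 -c "
from h import *
plan([593.5,142.6,120],11.3)"
```

```text
t 4.15 tcp [569.5 172.8 137.5] yaw 11.2 j7 -0.20 grip 0.302 F [ 1.2  0.1 -0.3]
row w [ 0.0019  0.0005 -0.0019] (deg 0.2) d [-34.2  17.7  17.6] |d| 42
```

>>> {"fn": "send_rows", "kwargs": {
  "targets": [
    [0,0,0,-17,8,0,255],
    [0,0,0,-34,17,0,255],
    [0,0,0,-34,17,0,255],
    [0,0,0,-34,17,0,255],
    [0,0,0,-34,17,0,255]
  ]
}}

```text
t: 4.57
tcp_pos: [590.6, 146.1, 136.7]
eef_rot: [[-0.195, 0.981, -0.0], [0.981, 0.195, 0.001], [0.001, 0.0, -1.0]]
wrist_force: [0.8, 0.6, -0.0]
grip_width: 0.3
```

```bash
python3 snap.py w6; python3 -c "
from h import *
crop(manip.get_image('scene'),80,110,280,260,4,'pics/sc_c.png')"
```

```text
t 4.57 tcp [590.6 146.1 136.7] yaw 11.3 j7 -0.15 grip 0.300 F [ 0.8  0.6 -0. ]
row w [ 7.0000e-04 -7.0000e-04 -1.3741e+00] (deg 78.7) d [  84.4 -147.  -193.2] |d| 257
```

View pics/w6.png

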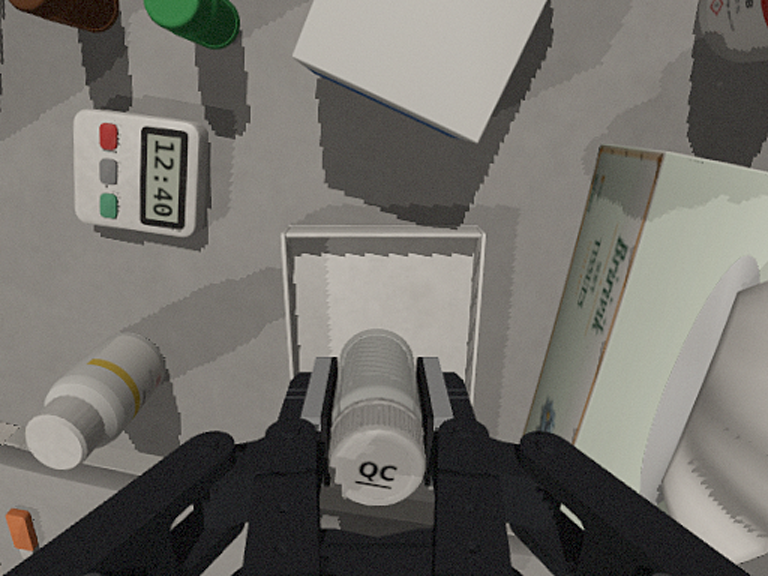

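View pics/sc_c.png

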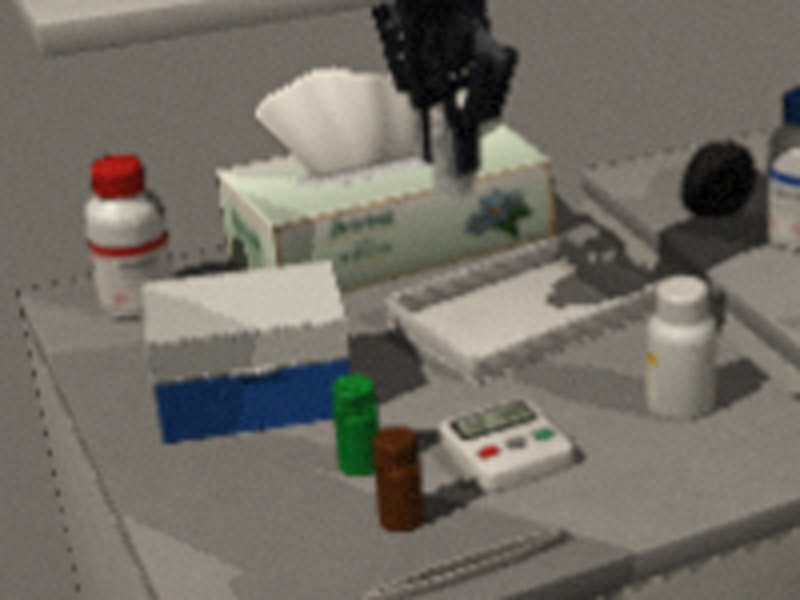

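```bash
python3 -c "
from h import *
import pickle
c,im=pickle.load(open('pics/w6.pkl','rb'))
r=lambda n,x,y,z:print(n,onz(c,x/1.5-.17,y/1.5-.17,z).round(1))
a=onz(c,281/1.5-.17,227/1.5-.17,22);b=onz(c,487/1.5-.17,227/1.5-.17,22)
print(a,b,np.linalg.norm(b-a),np.degrees(np.arctan2(*(b-a)[1::-1])))
r('left wall',290,380,22);r('right wall',472,380,22)
r('tissue corner',600,147,70);r('t2',664,155,70);r('tcap',760,260,120);r('t',530,420,0)
r('tr floor',526,440,20)
for p in[(76,113),(207,123),(191,236),(76,228)]:r('timer',*p,14)
r('bottle',57,440,90)
S=cam('scene')
A=lambda x,y:(80+x/4-.375,110+y/4-.375)
for p in[(277,232),(222,172),(552,158),(250,255)]:
  print(onz(S,*A(*p),70).round(1), onz(S,*A(*p),90).round(1))
"
```

```text
[534.98881668 163.02323618  22.        ] [644.23459461 185.06013797  22.        ] 111.44624280140728 11.404580571991064
left wall [552.9  71.   22. ]
right wall [660.7  92.7  22. ]
tissue corner [670.2 236.7  70. ]
t2 [699.8 240.1  70. ]
tcap [721.1 210.7 120. ]
t [715.7  58.5   0. ]
tr floor [707.9  55.3  20. ]
timer [413.8 202.4  14. ]
timer [486.8 209.2  14. ]
timer [483.9 146.   14. ]
timer [415.6 137.8  14. ]
bottle [449.   53.1  90. ]
[685.1 243.1  70. ] [644.6 253.9  90. ]
[804.8 247.9  70. ] [759.7 258.5  90. ]
[711.3  16.   70. ] [669.8  35.5  90. ]
[659.2 270.4  70. ] [619.7 280.2  90. ]
```

```bash
python3 -c "
from h import *
plan([594.6,143.8,21.5],11.3)"
```

```text
t 4.67 tcp [590.3 146.9 136.6] yaw 11.4 j7 -0.15 grip 0.304 F [-0.   0.7 -0.6]
row w [-0.     -0.0009  0.0011] (deg 0.1) d [ -4.    3.6 115.1] |d| 115
```

>>> {"fn": "send_rows", "kwargs": {
  "targets": [
    [0,0,0,-2,2,25,255],
    [0,0,0,-4,4,50,255],
    [0,0,0,-4,4,75,255],
    [0,0,0,-4,4,95,255],
    [0,0,0,-4,4,105,255]
  ]
}}

```text
t: 5.08
tcp_pos: [593.3, 143.0, 28.7]
eef_rot: [[-0.197, 0.98, -0.004], [0.98, 0.197, -0.0], [0.0, -0.004, -1.0]]
wrist_force: [-1.0, 0.4, -0.4]
grip_width: 0.303
```

```bash
python3 -c "
from h import *
plan([594.6,143.8,21],11.3)"
```

```text
t 5.08 tcp [593.3 143.   28.7] yaw 11.4 j7 -0.16 grip 0.303 F [-1.   0.4 -0.4]
row w [-0.0042 -0.0004  0.001 ] (deg 0.2) d [0.6 1.5 7.6] |d| 8
```

>>> {"fn": "send_rows", "kwargs": {
  "targets": [
    [0,0,0,0,0,0,255],
    [0,0,0,0,0,4,255],
    [0,0,0,0,0,8,255],
    [0,0,0,0,0,9.5,255],
    [0,0,0,0,0,9.5,255]
  ]
}}

```text
t: 5.5
tcp_pos: [596.3, 142.1, 22.5]
eef_rot: [[-0.195, 0.981, 0.001], [0.981, 0.195, 0.0], [0.0, 0.001, -1.0]]
wrist_force: [0.3, 0.4, 0.3]
grip_width: 0.298
```

```bash
python3 -c "
from h import *
plan([594.6,143.8,21],11.3)"
```

```text
t 5.50 tcp [596.3 142.1  22.5] yaw 11.2 j7 -0.16 grip 0.298 F [0.3 0.4 0.3]
row w [ 0.0011 -0.0001 -0.0012] (deg 0.1) d [ 2.  -1.4  1.5] |d| 3
```

Open partly (to ~52 mm), after 1.5 mm more down.

>>> {"fn": "send_rows", "kwargs": {
  "targets": [
    [0,0,0,0,0,1.5,255],
    [0,0,0,0,0,1.5,255],
    [0,0,0,0,0,1.5,130],
    [0,0,0,0,0,1.5,100],
    [0,0,0,0,0,1.5,100]
  ]
}}

```text
t: 5.92
tcp_pos: [595.9, 141.9, 20.4]
eef_rot: [[-0.195, 0.981, 0.0], [0.981, 0.195, 0.0], [0.0, 0.0, -1.0]]
wrist_force: [0.2, 0.0, -0.6]
grip_width: 0.607
```

>>> {"fn": "send_rows", "kwargs": {
  "targets": [
    [0,0,0,0,0,0,100],
    [0,0,0,0,0,-20,100],
    [0,0,0,0,0,-55,100],
    [0,0,0,0,0,-90,100],
    [0,0,0,0,0,-120,100]
  ]
}}

```text
t: 6.33
tcp_pos: [595.9, 142.0, 142.1]
eef_rot: [[-0.195, 0.981, 0.0], [0.981, 0.195, 0.0], [0.0, 0.0, -1.0]]
wrist_force: [0.1, 0.4, 1.0]
grip_width: 0.609
```

```bash
python3 snap.py w7; python3 -c "
from h import *
plan([440,-100,220],11.3)"
```

```text
t 6.33 tcp [595.9 142.  142.1] yaw 11.2 j7 -0.14 grip 0.609 F [0.1 0.4 1. ]
row w [ 4.0000e-04  1.0000e-04 -1.3748e+00] (deg 78.8) d [  89.3 -151.4 -187.9] |d| 257
t 6.38 tcp [599.9 143.1 148.7] yaw 11.2 j7 -0.14 grip 0.611 F [2.3 0.4 4.2]
row w [ 0.0102 -0.0007 -0.0012] (deg 0.6) d [-207.2 -203.5  -73.5] |d| 300
```

View pics/w7.png

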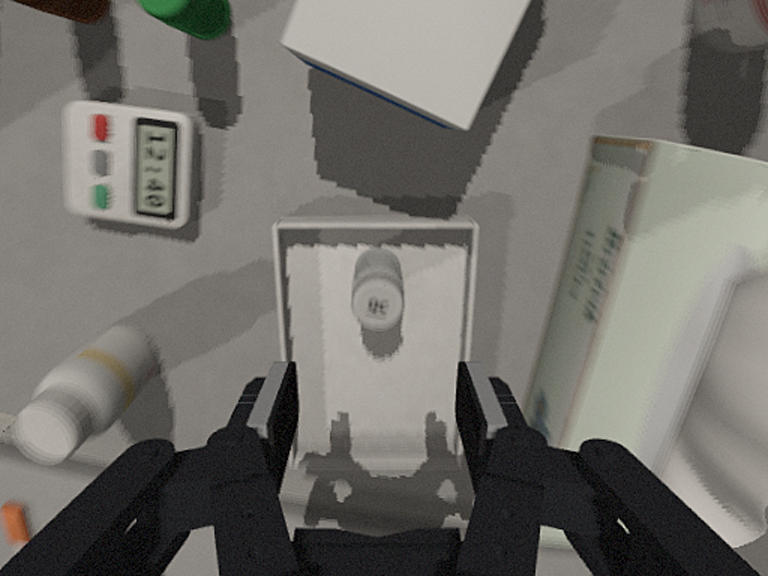

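>>> {"fn": "send_rows", "kwargs": {
  "targets": [
    [0,0,0,-20,-25,-15,100],
    [0,0,0,-46,-51,-25,100],
    [0,0,0,-73,-78,-40,100],
    [0,0,0,-100,-104,-55,100],
    [0,0,0,-127,-130,-70,100]
  ]
}}

```text
t: 6.8
tcp_pos: [491.7, -9.2, 210.6]
eef_rot: [[-0.195, 0.981, -0.0], [0.981, 0.195, 0.0], [0.0, -0.0, -1.0]]
wrist_force: [0.1, -0.2, 0.4]
grip_width: 0.61
```

```bash
python3 -c "
from h import *
plan([455,-105,230],11.3)"
```

```text
t 6.80 tcp [491.7  -9.2 210.6] yaw 11.3 j7 0.14 grip 0.610 F [ 0.1 -0.2  0.4]
row w [-0.0003 -0.0001 -0.0008] (deg 0.1) d [-86.8 -54.7 -19.4] |d| 104
```

>>> {"fn": "send_rows", "kwargs": {
  "targets": [
    [0,0,0,-25,-16,-6,100],
    [0,0,0,-55,-35,-12,100],
    [0,0,0,-82,-52,-18,100],
    [0,0,0,-84,-53,-18,100],
    [0,0,0,-84,-53,-18,100]
  ]
}}

```text
t: 7.22
tcp_pos: [456.9, -103.1, 228.8]
eef_rot: [[-0.19, 0.982, 0.001], [0.982, 0.19, -0.001], [-0.001, 0.001, -1.0]]
wrist_force: [0.1, 0.4, -0.4]
grip_width: 0.61
```

```bash
python3 -c "
from h import *
manip.get_image('wrist')"; python3 snap.py w8
```

```text
t 7.27 tcp [ 457.4 -101.1  228.5] yaw 11.1 j7 0.35 grip 0.608 F [-0.3  1.   0.5]
row w [ 6.0000e-04  5.0000e-04 -1.3769e+00] (deg 78.9) d [ 300.8   31.2 -101.5] |d| 319
```

View pics/w8.png

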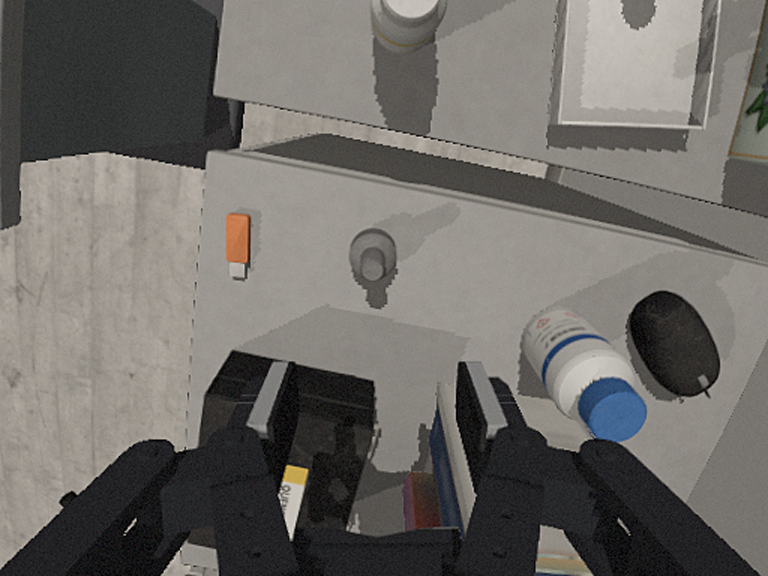

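```bash
python3 -c "
from h import *
import pickle
c,im=pickle.load(open('pics/w8.pkl','rb'))
crop(im,120,220,330,384,3.6,'pics/w8c.png')
r=lambda n,x,y,z:print(n,onz(c,x/1.5-.17,y/1.5-.17,z).round(1))
r('key',372,264,55);r('key head',373,243,20)
r('tray',557,124,22);r('tray',704,128,22)
r('blue',613,410,123)
r('usb',237,245,8)
r('book',437,385,0);r('book top',437,385,230);r('case bot',235,352,0);r('case bot',376,381,0);
r('case top',212,390,74);r('case top',375,405,74)
"
```

```text
key [ 457.  -112.2   55. ]
key head [ 456.3 -106.3   20. ]
tray [565.6   3.6  22. ]
tray [674.1  26.3  22. ]
blue [ 616.  -154.7  123. ]
usb [ 353.7 -131.     8. ]
book [ 536.3 -225.     0. ]
book top [477.8 -98.1 230. ]
case bot [ 359.7 -227.8    0. ]
case bot [ 483.3 -231.3    0. ]
case top [ 362.5 -219.9   74. ]
case top [ 478.1 -208.5   74. ]
```

View pics/w8c.png

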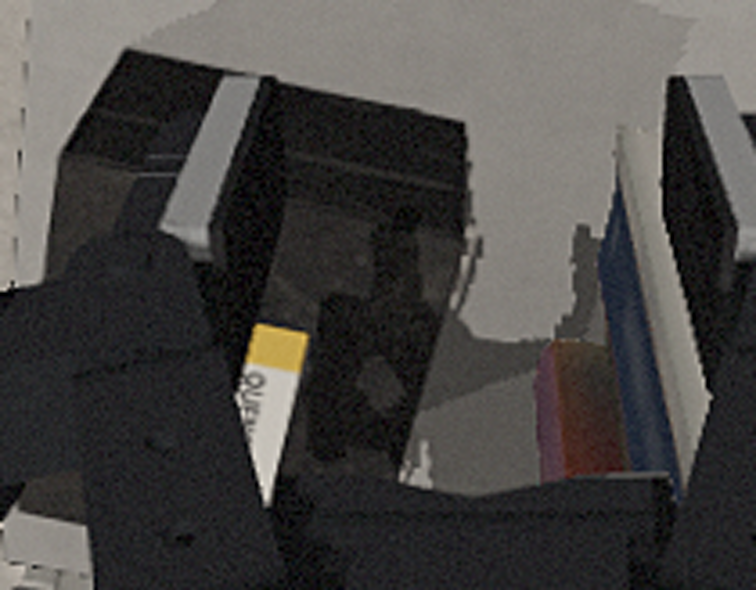

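```bash
python3 -c "
from h import *
plan([457,-112,24],11.3)"
```

```text
t 7.32 tcp [ 457.6 -100.   228.2] yaw 11.2 j7 0.35 grip 0.606 F [-0.2  0.2  0.3]
row w [ 0.0003 -0.0005 -0.001 ] (deg 0.1) d [-11.7  -3.  204.2] |d| 205
```

>>> {"fn": "send_rows", "kwargs": {
  "targets": [
    [0,0,0,-6,-2,25,120],
    [0,0,0,-12,-3,60,120],
    [0,0,0,-12,-3,95,120],
    [0,0,0,-12,-3,125,120],
    [0,0,0,-12,-3,140,120]
  ]
}}

```text
t: 7.73
tcp_pos: [454.9, -110.5, 84.5]
eef_rot: [[-0.198, 0.98, -0.005], [0.98, 0.198, 0.002], [0.003, -0.005, -1.0]]
wrist_force: [-0.1, 0.9, -0.2]
grip_width: 0.53
```

>>> {"fn": "send_rows", "kwargs": {
  "targets": [
    [0,0,0,0,0,15,120],
    [0,0,0,0,0,35,120],
    [0,0,0,0,0,52,120],
    [0,0,0,0,0,60,120],
    [0,0,0,0,0,62,120]
  ]
}}

```text
t: 8.15
tcp_pos: [455.9, -111.1, 24.5]
eef_rot: [[-0.197, 0.98, -0.003], [0.98, 0.197, 0.001], [0.002, -0.003, -1.0]]
wrist_force: [-1.1, -0.2, 1.5]
grip_width: 0.531
```

```bash
python3 snap.py w9; python3 -c "
from h import *
plan([457,-112,24],11.3)"
```

```text
t 8.15 tcp [ 455.9 -111.1   24.5] yaw 11.4 j7 0.38 grip 0.531 F [-1.1 -0.2  1.5]
row w [-1.1000e-03 -3.9000e-03 -1.3722e+00] (deg 78.6) d [ 310.8   35.  -305. ] |d| 437
t 8.20 tcp [ 456.4 -111.6   25.1] yaw 11.3 j7 0.38 grip 0.536 F [-1.  -0.  -0.4]
row w [-0.0021 -0.0015  0.0008] (deg 0.2) d [-0.5  0.5  1.1] |d| 1
```

View pics/w9.png

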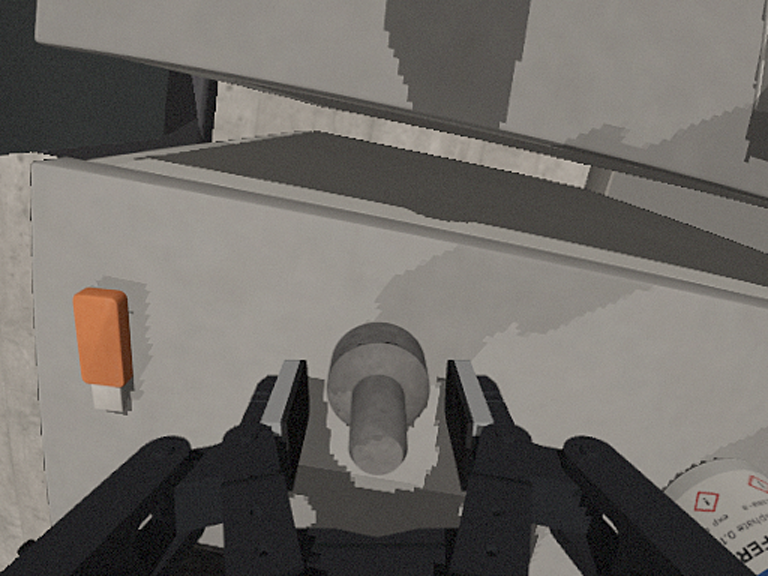

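Key stem centred between pads. Close and lift.

>>> {"fn": "send_rows", "kwargs": {
  "targets": [
    [0,0,0,0,0,0,255],
    [0,0,0,0,0,0,255],
    [0,0,0,0,0,0,255],
    [0,0,0,0,0,0,255],
    [0,0,0,0,0,0,255]
  ]
}}

```text
t: 8.62
tcp_pos: [457.8, -113.1, 27.4]
eef_rot: [[-0.195, 0.981, 0.002], [0.981, 0.195, -0.0], [-0.001, 0.002, -1.0]]
wrist_force: [-1.2, 0.5, 6.5]
grip_width: 0.18
```

>>> {"fn": "send_rows", "kwargs": {
  "targets": [
    [0,0,0,0,0,-15,255],
    [0,0,0,0,0,-40,255],
    [0,0,0,0,0,-70,255],
    [0,0,0,0,0,-100,255],
    [0,0,0,5,5,-120,255]
  ]
}}

```text
t: 9.03
tcp_pos: [461.1, -108.6, 149.2]
eef_rot: [[-0.193, 0.981, 0.003], [0.981, 0.193, -0.001], [-0.002, 0.002, -1.0]]
wrist_force: [1.3, -0.4, -1.5]
grip_width: 0.177
```

```bash
python3 snap.py w10; python3 -c "
from h import *
plan([614.4,45.5,145],11.3)"
```

```text
t 9.03 tcp [ 461.1 -108.6  149.2] yaw 11.1 j7 0.37 grip 0.177 F [ 1.3 -0.4 -1.5]
row w [ 9.0000e-04  3.0000e-03 -1.3769e+00] (deg 78.9) d [ 308.5   29.4 -181.3] |d| 359
t 9.08 tcp [ 464.8 -107.   152.4] yaw 11.2 j7 0.36 grip 0.178 F [1.8 0.7 2.6]
row w [ 0.0088  0.0029 -0.0015] (deg 0.5) d [120.5 176.4   8.6] |d| 214
```

View pics/w10.png

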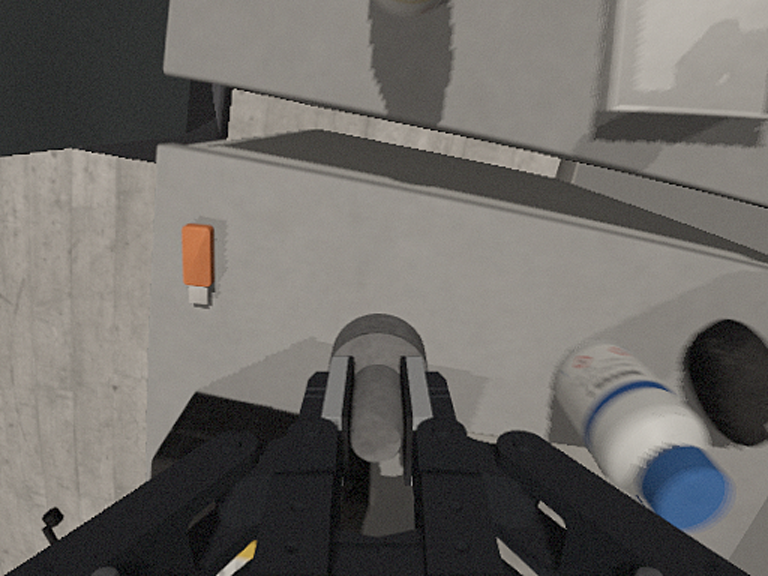

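>>> {"fn": "send_rows", "kwargs": {
  "targets": [
    [0,0,0,14,20,0,255],
    [0,0,0,33,48,0,255],
    [0,0,0,53,77,0,255],
    [0,0,0,73,106,0,255],
    [0,0,0,92,134,0,255]
  ]
}}

```text
t: 9.5
tcp_pos: [575.4, 10.6, 146.7]
eef_rot: [[-0.195, 0.981, 0.001], [0.981, 0.195, 0.0], [0.0, 0.001, -1.0]]
wrist_force: [0.4, -0.0, -0.7]
grip_width: 0.176
```

```bash
python3 -c "
from h import *
plan([614.4,45.5,120],11.3)"
```

```text
t 9.50 tcp [575.4  10.6 146.7] yaw 11.2 j7 0.11 grip 0.176 F [ 0.4 -0.  -0.7]
row w [ 0.0011 -0.0001 -0.0013] (deg 0.1) d [26.6 45.  26.7] |d| 59
```

>>> {"fn": "send_rows", "kwargs": {
  "targets": [
    [0,0,0,13,22,10,255],
    [0,0,0,26,44,25,255],
    [0,0,0,26,44,45,255],
    [0,0,0,26,44,60,255],
    [0,0,0,26,44,65,255]
  ]
}}

```text
t: 9.92
tcp_pos: [610.5, 43.6, 78.5]
eef_rot: [[-0.196, 0.981, -0.004], [0.981, 0.196, -0.0], [0.001, -0.004, -1.0]]
wrist_force: [-0.5, 0.1, -0.9]
grip_width: 0.177
```

```bash
python3 snap.py w11; python3 -c "
from h import *
plan([614.4,45.5,29.5],11.3)"
```

```text
t 9.92 tcp [610.5  43.6  78.5] yaw 11.3 j7 0.05 grip 0.177 F [-0.5  0.1 -0.9]
row w [-0.0032 -0.0033 -1.3737] (deg 78.7) d [ 188.8 -147.5 -250.8] |d| 347
t 9.97 tcp [610.4  43.1  78.6] yaw 11.2 j7 0.05 grip 0.174 F [-0.7 -0.7 -1.8]
row w [-0.0044 -0.0004 -0.001 ] (deg 0.3) d [ 1.5  4.6 49.1] |d| 49
```

View pics/w11.png

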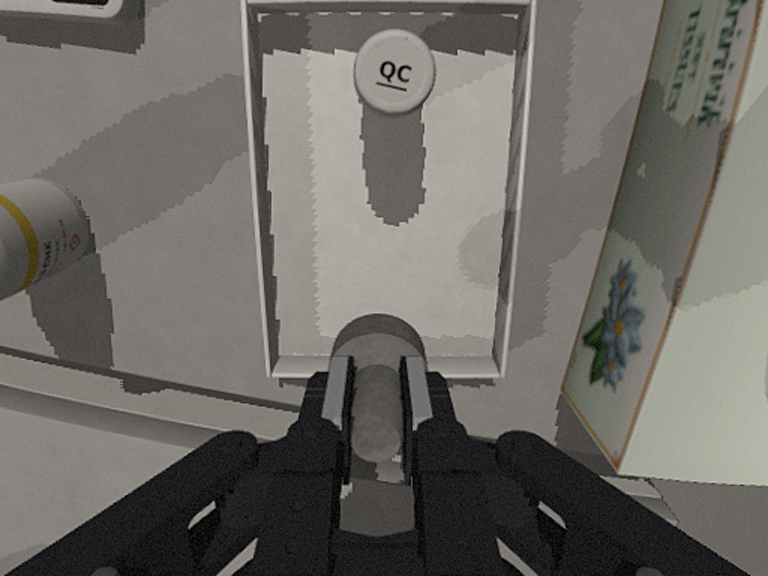

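```bash
python3 -c "
from h import *
import pickle
c,im=pickle.load(open('pics/w11.pkl','rb'))
P=[onz(c,x/1.5-.17,y/1.5-.17,22)[:2] for x,y in[(246,3),(537,2),(505,377),(270,377)]]
print(np.array(P).round(1),np.mean(P,0))
print('vial',onz(c,395/1.5,71/1.5,61))
print(onz(c,615/1.5,470/1.5,70),onz(c,562/1.5,390/1.5,0))
"
```

```text
[[537.7 157.7]
 [644.8 180. ]
 [675.7  25.1]
 [568.1   3.2]] [606.5936526   91.50764698]
vial [597.3459761  140.30162399  61.        ]
[712.53414759  16.81012695  70.        ] [717.20543371  12.17084536   0.        ]
```

>>> {"fn": "send_rows", "kwargs": {
  "targets": [
    [0,0,0,0,3,10,255],
    [0,0,0,0,5,22,255],
    [0,0,0,0,5,32,255],
    [0,0,0,0,5,40,255],
    [0,0,0,0,5,44,255]
  ]
}}

```text
t: 10.38
tcp_pos: [616.4, 44.0, 35.8]
eef_rot: [[-0.195, 0.981, -0.002], [0.981, 0.195, -0.0], [0.0, -0.002, -1.0]]
wrist_force: [-0.6, -0.2, -1.2]
grip_width: 0.176
```

>>> {"fn": "send_rows", "kwargs": {
  "targets": [
    [0,0,0,0,0,1,255],
    [0,0,0,0,0,2,255],
    [0,0,0,0,0,2,255],
    [0,0,0,0,0,2,255],
    [0,0,0,0,0,2,255]
  ]
}}

```text
t: 10.8
tcp_pos: [617.7, 44.3, 35.9]
eef_rot: [[-0.195, 0.981, 0.001], [0.981, 0.195, 0.0], [-0.0, 0.001, -1.0]]
wrist_force: [0.7, 1.0, -0.3]
grip_width: 0.179
```

```bash
python3 -c "
from h import *
plan([615.5,44.5,29],11.3)"
```

```text
t 10.80 tcp [617.7  44.3  35.9] yaw 11.2 j7 0.05 grip 0.179 F [ 0.7  1.  -0.3]
row w [ 0.001   0.0001 -0.0011] (deg 0.1) d [ 0.6 -2.2  6.9] |d| 7
```

>>> {"fn": "send_rows", "kwargs": {
  "targets": [
    [0,0,0,0,-1,3,255],
    [0,0,0,0,-2,5,255],
    [0,0,0,0,-2,6.5,255],
    [0,0,0,0,-2,6.5,255],
    [0,0,0,0,-2,6.5,255]
  ]
}}

```text
t: 11.22
tcp_pos: [615.6, 43.8, 30.0]
eef_rot: [[-0.195, 0.981, 0.001], [0.981, 0.195, -0.0], [-0.0, 0.001, -1.0]]
wrist_force: [-2.6, 0.1, 8.4]
grip_width: 0.176
```

```bash
python3 -c "
from h import *
plan([615.5,44.5,29],11.3)"
```

```text
t 11.22 tcp [615.6  43.8  30. ] yaw 11.2 j7 0.05 grip 0.176 F [-2.6  0.1  8.4]
row w [ 0.0005  0.0001 -0.0013] (deg 0.1) d [0.7 0.  1. ] |d| 1
```

Contact (8 N up). Release and lift.

>>> {"fn": "send_rows", "kwargs": {
  "targets": [
    [0,0,0,0,0,0,180],
    [0,0,0,0,0,0,120],
    [0,0,0,0,0,0,100],
    [0,0,0,0,0,0,100],
    [0,0,0,0,0,0,100]
  ]
}}

```text
t: 11.63
tcp_pos: [615.1, 43.8, 28.5]
eef_rot: [[-0.195, 0.981, -0.0], [0.981, 0.195, -0.0], [0.0, -0.0, -1.0]]
wrist_force: [-1.0, -0.3, -0.3]
grip_width: 0.609
```

>>> {"fn": "send_rows", "kwargs": {
  "targets": [
    [0,0,0,0,0,-10,100],
    [0,0,0,0,0,-35,100],
    [0,0,0,0,0,-65,100],
    [0,0,0,0,0,-95,100],
    [0,0,0,0,-10,-115,90]
  ]
}}

```text
t: 12.05
tcp_pos: [608.3, 42.5, 147.6]
eef_rot: [[-0.195, 0.981, 0.005], [0.981, 0.195, 0.001], [-0.0, 0.006, -1.0]]
wrist_force: [1.0, -0.2, 0.8]
grip_width: 0.646
```

```bash
python3 snap.py w12; python3 -c "
from h import *
plan([447,52,150],11.3)"
```

```text
t 12.05 tcp [608.3  42.5 147.6] yaw 11.3 j7 0.06 grip 0.646 F [ 1.  -0.2  0.8]
row w [ 0.0045  0.004  -1.3744] (deg 78.7) d [ 189.2 -143.2 -183.2] |d| 300
t 12.10 tcp [607.7  41.9 150.9] yaw 11.2 j7 0.06 grip 0.650 F [-1.5  0.3  1.3]
row w [ 0.0077  0.0008 -0.0014] (deg 0.5) d [  41.1 -155.7   -0.3] |d| 161
```

View pics/w12.png

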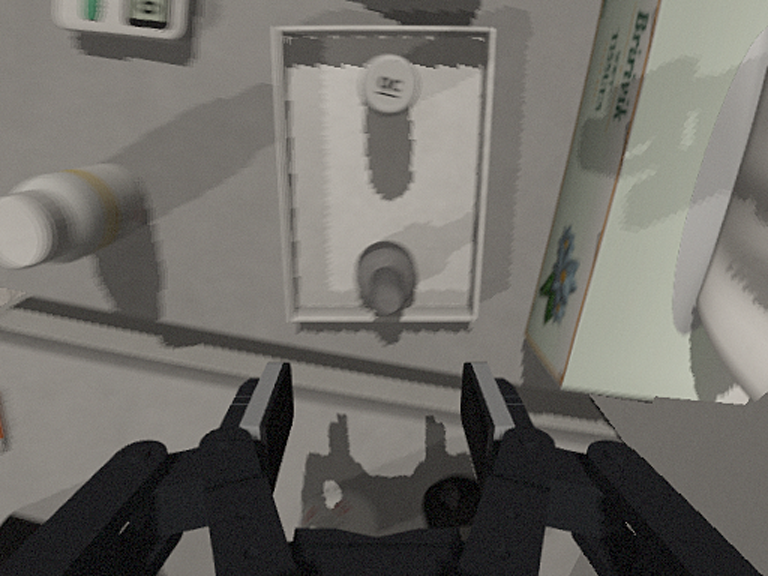

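>>> {"fn": "send_rows", "kwargs": {
  "targets": [
    [0,0,0,8,-30,0,45],
    [0,0,0,17,-65,0,45],
    [0,0,0,26,-100,0,45],
    [0,0,0,35,-135,0,45],
    [0,0,0,41,-156,0,45]
  ]
}}

```text
t: 12.52
tcp_pos: [440.3, 51.5, 143.7]
eef_rot: [[-0.195, 0.981, -0.003], [0.981, 0.195, -0.001], [0.0, -0.003, -1.0]]
wrist_force: [0.6, 0.2, -0.1]
grip_width: 0.825
```

>>> {"fn": "send_rows", "kwargs": {
  "targets": [
    [0,0,0,0,0,0,45],
    [0,0,0,0,0,0,45],
    [0,0,0,0,0,0,45],
    [0,0,0,0,0,0,45],
    [0,0,0,0,0,0,45]
  ]
}}

```text
t: 12.93
tcp_pos: [445.8, 51.7, 144.0]
eef_rot: [[-0.194, 0.981, 0.001], [0.981, 0.194, 0.0], [0.0, 0.001, -1.0]]
wrist_force: [-1.0, 0.6, 0.1]
grip_width: 0.824
```

```bash
python3 snap.py w13; python3 -c "
from h import *
plan([446,52,26],11.3)"
```

```text
t 12.93 tcp [445.8  51.7 144. ] yaw 11.2 j7 -0.00 grip 0.824 F [-1.   0.6  0.1]
row w [ 8.0000e-04  6.0000e-04 -1.3752e+00] (deg 78.8) d [ 148.5   13.5 -186. ] |d| 238
t 12.98 tcp [445.5  51.7 143.8] yaw 11.2 j7 -0.00 grip 0.826 F [ 0.6 -0.   0.7]
row w [ 0.0004 -0.     -0.0016] (deg 0.1) d [  0.2   0.5 117.8] |d| 118
```

View pics/w13.png

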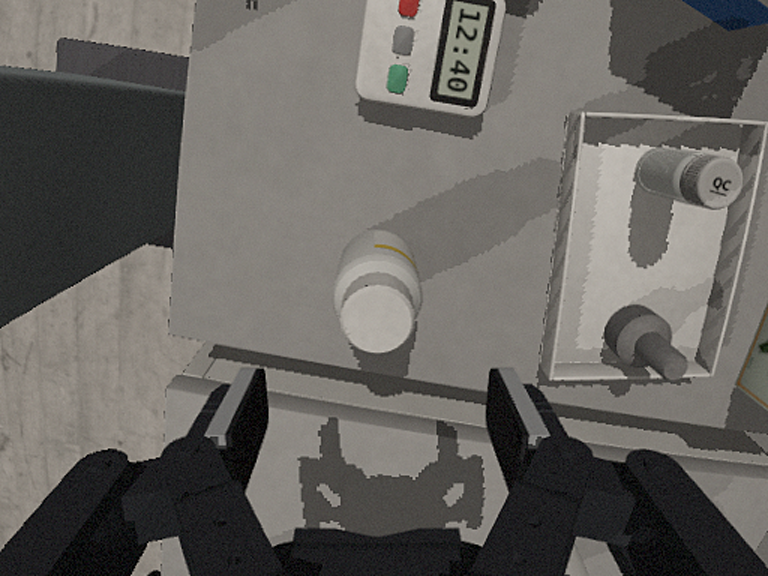

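```bash
python3 -c "
from h import *
import pickle
c,im=pickle.load(open('pics/w13.pkl','rb'))
print(onz(c,376/1.5-.17,318/1.5-.17,90))"
```

```text
[446.09860735  51.59853929  90.        ]
```

>>> {"fn": "send_rows", "kwargs": {
  "targets": [
    [0,0,0,0,0,20,45],
    [0,0,0,0,0,50,45],
    [0,0,0,0,0,80,45],
    [0,0,0,0,0,105,45],
    [0,0,0,0,0,117,45]
  ]
}}

```text
t: 13.4
tcp_pos: [443.1, 51.4, 23.8]
eef_rot: [[-0.195, 0.981, -0.004], [0.981, 0.195, -0.001], [0.0, -0.004, -1.0]]
wrist_force: [-0.3, -0.3, 0.2]
grip_width: 0.822
```

>>> {"fn": "send_rows", "kwargs": {
  "targets": [
    [0,0,0,0,0,0,45],
    [0,0,0,0,0,0,255],
    [0,0,0,0,0,0,255],
    [0,0,0,0,0,0,255],
    [0,0,0,0,0,0,255]
  ]
}}

```text
t: 13.82
tcp_pos: [445.7, 51.9, 27.9]
eef_rot: [[-0.195, 0.981, 0.002], [0.981, 0.195, 0.0], [-0.0, 0.002, -1.0]]
wrist_force: [0.4, 0.0, -1.0]
grip_width: 0.51
```

```bash
python3 snap.py w14; python3 -c "
from h import *
plan([446,52,26],11.3)"
```

```text
t 13.82 tcp [445.7  51.9  27.9] yaw 11.2 j7 -0.03 grip 0.510 F [ 0.4  0.  -1. ]
row w [ 0.002   0.0018 -1.3749] (deg 78.8) d [ 148.3   14.2 -302.1] |d| 337
t 13.87 tcp [445.5  51.8  27.8] yaw 11.2 j7 -0.03 grip 0.519 F [-0.1  0.1  0.3]
row w [ 0.0022  0.0001 -0.0013] (deg 0.1) d [0.1 0.5 1.8] |d| 2
```

View pics/w14.png

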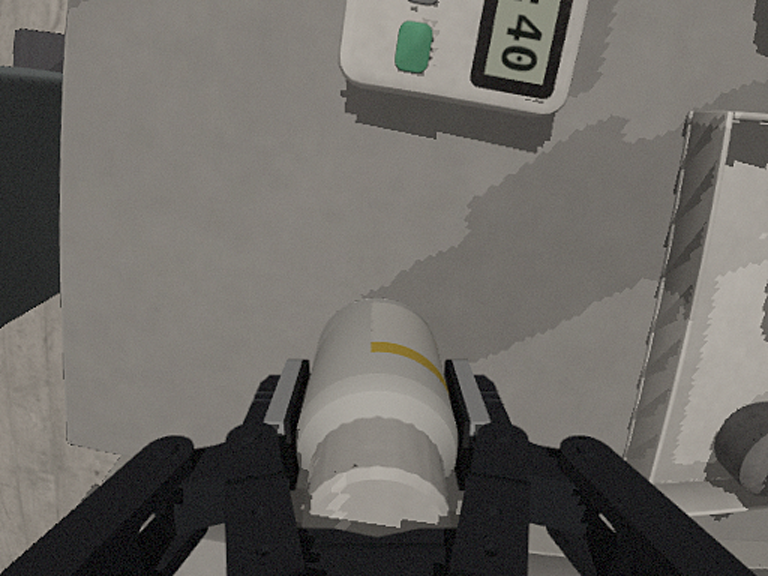

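>>> {"fn": "send_rows", "kwargs": {
  "targets": [
    [0,0,0,0,0,-10,255],
    [0,0,0,0,0,-30,255],
    [0,0,0,0,0,-60,255],
    [0,0,0,0,0,-90,255],
    [0,0,0,0,10,-115,255]
  ]
}}

```text
t: 14.28
tcp_pos: [452.7, 53.3, 144.2]
eef_rot: [[-0.195, 0.981, -0.001], [0.981, 0.195, -0.0], [-0.0, -0.001, -1.0]]
wrist_force: [0.3, -0.4, -1.1]
grip_width: 0.514
```

```bash
python3 -c "
from h import *
plan([605.5,93,145],11.3)"
```

```text
t 14.28 tcp [452.7  53.3 144.2] yaw 11.2 j7 -0.01 grip 0.514 F [ 0.3 -0.4 -1.1]
row w [-0.0009  0.0001 -0.0013] (deg 0.1) d [  9.2 157.6  -0.9] |d| 158
```

>>> {"fn": "send_rows", "kwargs": {
  "targets": [
    [0,0,0,1,25,0,255],
    [0,0,0,3,60,0,255],
    [0,0,0,5,95,0,255],
    [0,0,0,8,130,0,255],
    [0,0,0,9,154,0,255]
  ]
}}

```text
t: 14.7
tcp_pos: [606.6, 93.8, 143.5]
eef_rot: [[-0.195, 0.981, 0.003], [0.981, 0.195, 0.001], [0.0, 0.003, -1.0]]
wrist_force: [0.9, 0.3, -1.0]
grip_width: 0.515
```

>>> {"fn": "send_rows", "kwargs": {
  "targets": [
    [0,0,0,0,0,0,255],
    [0,0,0,0,0,15,255],
    [0,0,0,0,0,25,255],
    [0,0,0,0,0,30,255],
    [0,0,0,0,0,30,255]
  ]
}}

```text
t: 15.12
tcp_pos: [601.6, 92.0, 110.5]
eef_rot: [[-0.195, 0.981, -0.003], [0.981, 0.195, -0.001], [0.0, -0.004, -1.0]]
wrist_force: [-0.6, 0.4, -0.9]
grip_width: 0.515
```

```bash
python3 snap.py w15; python3 -c "
from h import *
plan([605.5,93,30],11.3)"
```

```text
t 15.12 tcp [601.6  92.  110.5] yaw 11.2 j7 -0.04 grip 0.515 F [-0.6  0.4 -0.9]
row w [-0.0029 -0.0025 -1.3749] (deg 78.8) d [ 139.4 -148.1 -219. ] |d| 299
t 15.17 tcp [602.4  92.2 111.4] yaw 11.2 j7 -0.04 grip 0.511 F [ 0.1  0.3 -0.8]
row w [-0.002  -0.     -0.0013] (deg 0.1) d [ 0.2  3.4 81.3] |d| 81
```

View pics/w15.png

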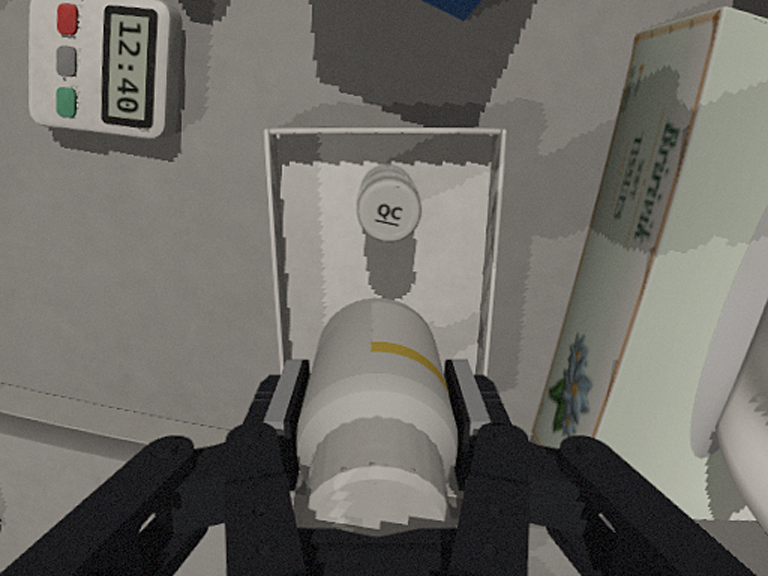

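>>> {"fn": "send_rows", "kwargs": {
  "targets": [
    [0,0,0,0,2,15,255],
    [0,0,0,0,2,35,255],
    [0,0,0,0,2,55,255],
    [0,0,0,0,2,67,255],
    [0,0,0,0,2,71,255]
  ]
}}

```text
t: 15.58
tcp_pos: [604.1, 92.6, 39.2]
eef_rot: [[-0.195, 0.981, -0.003], [0.981, 0.195, -0.001], [0.0, -0.003, -1.0]]
wrist_force: [0.2, -0.6, -0.8]
grip_width: 0.512
```

>>> {"fn": "send_rows", "kwargs": {
  "targets": [
    [0,0,0,0,0,0,255],
    [0,0,0,0,0,0,255],
    [0,0,0,0,0,2,255],
    [0,0,0,0,0,4,255],
    [0,0,0,0,0,4,255]
  ]
}}

```text
t: 16.0
tcp_pos: [606.0, 92.9, 37.3]
eef_rot: [[-0.195, 0.981, 0.001], [0.981, 0.195, 0.0], [-0.0, 0.001, -1.0]]
wrist_force: [0.5, -0.4, -0.7]
grip_width: 0.51
```

```bash
python3 -c "
from h import *
plan([605.5,93,30],11.3)"
```

```text
t 16.00 tcp [606.   92.9  37.3] yaw 11.2 j7 -0.05 grip 0.510 F [ 0.5 -0.4 -0.7]
row w [ 0.0009  0.     -0.0012] (deg 0.1) d [ 0.2 -0.4  7.3] |d| 7
```

>>> {"fn": "send_rows", "kwargs": {
  "targets": [
    [0,0,0,0,0,2,255],
    [0,0,0,0,0,4,255],
    [0,0,0,0,0,6,255],
    [0,0,0,0,0,7,255],
    [0,0,0,0,0,7,255]
  ]
}}

```text
t: 16.42
tcp_pos: [605.6, 92.9, 30.3]
eef_rot: [[-0.195, 0.981, -0.0], [0.981, 0.195, -0.0], [0.0, -0.0, -1.0]]
wrist_force: [-2.3, 0.6, 4.4]
grip_width: 0.513
```

```bash
python3 -c "
from h import *
plan([605.5,93,30],11.3)"
```

```text
t 16.42 tcp [605.6  92.9  30.3] yaw 11.2 j7 -0.05 grip 0.513 F [-2.3  0.6  4.4]
row w [-0.0002 -0.     -0.0012] (deg 0.1) d [ 0.1 -0.1  0.3] |d| 0
```

>>> {"fn": "send_rows", "kwargs": {
  "targets": [
    [0,0,0,0,0,0,90],
    [0,0,0,0,0,0,60],
    [0,0,0,0,0,0,60],
    [0,0,0,0,0,0,60],
    [0,0,0,0,0,0,60]
  ]
}}

```text
t: 16.83
tcp_pos: [605.5, 92.9, 29.6]
eef_rot: [[-0.195, 0.981, -0.0], [0.981, 0.195, -0.0], [0.0, -0.0, -1.0]]
wrist_force: [-0.2, -0.1, 0.2]
grip_width: 0.763
```

>>> {"fn": "send_rows", "kwargs": {
  "targets": [
    [0,0,0,0,0,-10,60],
    [0,0,0,0,0,-35,60],
    [0,0,0,0,0,-65,60],
    [0,0,0,0,0,-95,60],
    [0,0,0,0,0,-125,60]
  ]
}}

```text
t: 17.25
tcp_pos: [605.4, 92.8, 156.7]
eef_rot: [[-0.195, 0.981, -0.0], [0.981, 0.195, 0.0], [0.0, -0.0, -1.0]]
wrist_force: [0.4, 0.0, -0.9]
grip_width: 0.765
```

```bash
python3 snap.py w16; python3 -c "
from h import *
plan([449,177,170],92)"
```

```text
t 17.25 tcp [605.4  92.8 156.7] yaw 11.2 j7 -0.03 grip 0.765 F [ 0.4  0.  -0.9]
row w [ 0.0000e+00 -1.0000e-04 -1.3747e+00] (deg 78.8) d [ 139.3 -151.2 -173.3] |d| 269
t 17.30 tcp [609.5  93.6 163.6] yaw 11.2 j7 -0.03 grip 0.765 F [2.2 0.6 4.4]
row w [ 0.0082  0.0072 -1.4097] (deg 80.8) d [ 113.  -141.1   -7.8] |d| 181
```

View pics/w16.png

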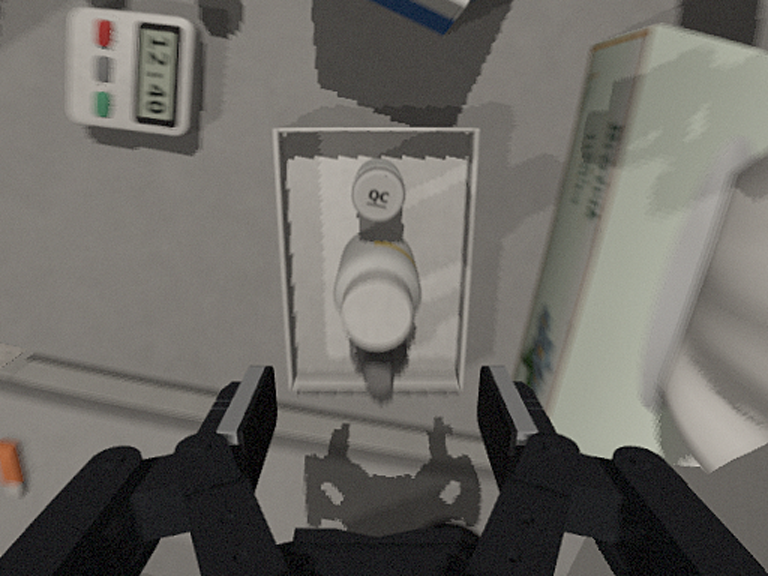

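>>> {"fn": "send_rows", "kwargs": {
  "targets": [
    [0,0,-0.12,12,-15,-5,0],
    [0,0,-0.24,34,-42,-8,0],
    [0,0,-0.36,56,-70,-8,0],
    [0,0,-0.48,80,-100,-8,0],
    [0,0,-0.6,100,-125,-8,0]
  ]
}}

```text
t: 17.72
tcp_pos: [461.3, 167.5, 163.4]
eef_rot: [[-0.719, 0.695, 0.0], [0.695, 0.719, 0.0], [-0.0, 0.0, -1.0]]
wrist_force: [-0.4, -0.6, 0.1]
grip_width: 1.001
```

```bash
python3 -c "
from h import *
plan([449,177,160],92)"
```

```text
t 17.72 tcp [461.3 167.5 163.4] yaw 46.0 j7 0.31 grip 1.001 F [-0.4 -0.6  0.1]
row w [ 2.000e-04  2.000e-04 -8.032e-01] (deg 46.0) d [15.4 -1.8  3.4] |d| 16
```

>>> {"fn": "send_rows", "kwargs": {
  "targets": [
    [0,0,-0.12,4,0,1,0],
    [0,0,-0.24,8,-1,2,0],
    [0,0,-0.36,12,-2,3,0],
    [0,0,-0.48,15,-2,3,0],
    [0,0,-0.6,15,-2,3,0]
  ]
}}

```text
t: 18.13
tcp_pos: [450.9, 176.2, 160.4]
eef_rot: [[-0.986, 0.167, 0.001], [0.167, 0.986, 0.0], [-0.001, 0.0, -1.0]]
wrist_force: [0.3, -0.0, -0.1]
grip_width: 1.003
```

>>> {"fn": "send_rows", "kwargs": {
  "targets": [
    [0,0,-0.1,0,0,0,0],
    [0,0,-0.2,0,0,0,0],
    [0,0,-0.2,0,0,0,0],
    [0,0,-0.2,0,0,0,0],
    [0,0,-0.2,0,0,0,0]
  ]
}}

```text
t: 18.55
tcp_pos: [451.5, 175.6, 160.1]
eef_rot: [[-1.0, -0.022, 0.0], [-0.022, 1.0, 0.0], [-0.0, 0.0, -1.0]]
wrist_force: [0.2, -0.6, -0.8]
grip_width: 0.999
```

```bash
python3 snap.py w17; python3 -c "
from h import *
plan([449,177,60],92)"
```

```text
t 18.55 tcp [451.5 175.6 160.1] yaw 91.3 j7 1.03 grip 0.999 F [ 0.2 -0.6 -0.8]
row w [0.     0.0004 0.0221] (deg 1.3) d [  20.9   24.9 -169.9] |d| 173
t 18.60 tcp [451.5 175.6 160. ] yaw 91.3 j7 1.03 grip 0.999 F [0.1 0.4 0.5]
row w [ 0.      0.0003 -0.0122] (deg 0.7) d [  2.5   1.4 100. ] |d| 100
```

View pics/w17.png

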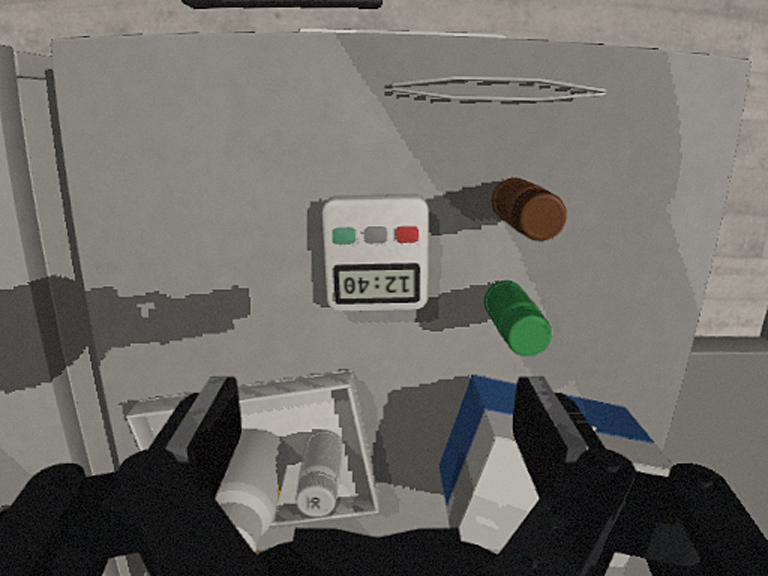

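```bash
python3 -c "
from h import *
import pickle
c,im=pickle.load(open('pics/w17.pkl','rb'))
P=np.array([onz(c,x/1.5-.17,y/1.5-.17,13)[:2] for x,y in[(322,197),(429,197),(428,308),(328,311)]])
print(P.round(1),P.mean(0))
g=cv2.cvtColor(im,cv2.COLOR_RGB2GRAY)[110:215,195:300]
print(cv2.threshold(g,0,255,cv2.THRESH_OTSU)[0])
m=(g>150).astype(np.uint8); m=cv2.morphologyEx(m,cv2.MORPH_CLOSE,np.ones((15,15)))
n,l,s,ce=cv2.connectedComponentsWithStats(m); k=1+s[1:,4].argmax();print(s[k],ce[k])
cn=cv2.findContours((l==k).astype(np.uint8),0,1)[0][0].reshape(-1,2)+[195,110]
W=np.array([onz(c,*p,13)[:2] for p in cn],np.float32); print(cv2.minAreaRect(W))
"
```

```text
[[414.1 142.5]
 [412.6 206.2]
 [483.6 209.6]
 [487.2 145.5]] [449.38205231 175.95713399]
108.0
[  21   22   84   75 4996] [55.93134508 58.73738991]
((449.53399658203125, 182.53924560546875), (71.2099380493164, 76.75709533691406), 3.0478873252868652)
```

```bash
python3 -c "
from h import *
s=st();R=s['eef_rot'];p=s['tcp_pos'];c=cam('wrist')
for u,v,y in[(237,377,-42.5),(213,377,-57),(518,377,42.5)]:
    o,d=ray(c,u/1.5,v/1.5); o=R.T@(o-p);d=R.T@d
    print(o+d*(y-o[1])/d[1])
plan([449.5,176.3,40],92.4)
"
```

```text
[  7.1858858  -42.5        -12.09903743]
[ -3.28394139 -57.           5.97157418]
[  9.8412527   42.5        -16.44022756]
t 18.60 tcp [451.5 175.6 160. ] yaw 91.3 j7 1.03 grip 0.999 F [0.1 0.4 0.5]
row w [ 0.      0.0003 -0.0192] (deg 1.1) d [  2.    0.7 120. ] |d| 120
```

>>> {"fn": "send_rows", "kwargs": {
  "targets": [
    [0,0,-0.02,1,0,25,30],
    [0,0,-0.02,2,1,60,30],
    [0,0,-0.02,2,1,95,30],
    [0,0,-0.02,2,1,125,30],
    [0,0,-0.02,2,1,140,30]
  ]
}}

```text
t: 19.02
tcp_pos: [447.3, 175.7, 16.7]
eef_rot: [[-0.999, -0.044, -0.004], [-0.044, 0.999, -0.002], [0.004, -0.002, -1.0]]
wrist_force: [-0.1, -0.4, 0.6]
grip_width: 0.88
```

```bash
python3 snap.py w18; python3 -c "
from h import *
plan([449.5,176.3,-3],92.4)"
```

```text
t 19.02 tcp [447.3 175.7  16.7] yaw 92.5 j7 0.91 grip 0.880 F [-0.1 -0.4  0.6]
row w [-0.0016 -0.0041  0.0436] (deg 2.5) d [  17.5   24.6 -313.3] |d| 315
t 19.07 tcp [446.2 175.3  15.3] yaw 92.5 j7 0.91 grip 0.883 F [-0.4 -0.2 -2.7]
row w [-0.0022 -0.0068  0.0018] (deg 0.4) d [-3.5  0.9 18.3] |d| 19
```

View pics/w18.png

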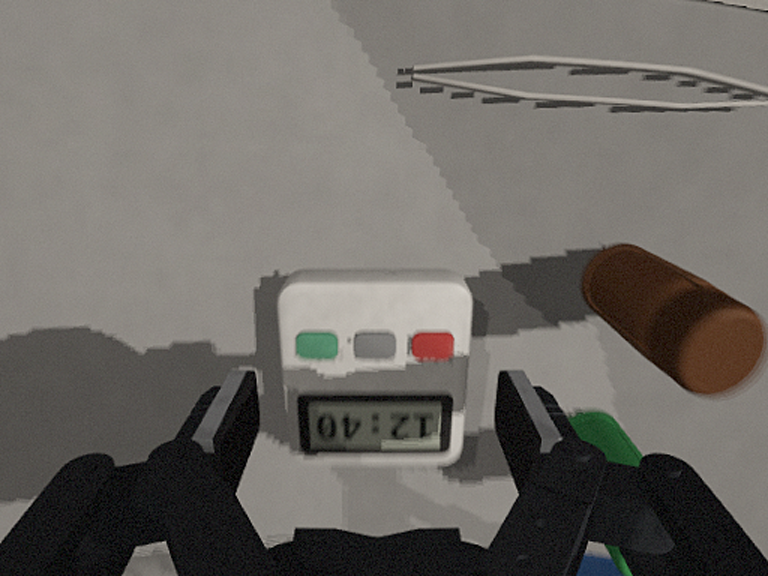

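>>> {"fn": "send_rows", "kwargs": {
  "targets": [
    [0,0,0,0,0,2,32],
    [0,0,0,0,0,6,32],
    [0,0,0,0,0,10,32],
    [0,0,0,0,0,13,32],
    [0,0,0,0,0,13,32]
  ]
}}

```text
t: 19.48
tcp_pos: [449.8, 176.7, 7.2]
eef_rot: [[-0.999, -0.045, 0.001], [-0.045, 0.999, 0.0], [-0.001, 0.0, -1.0]]
wrist_force: [-0.7, -0.3, -0.3]
grip_width: 0.871
```

```bash
python3 -c "
from h import *
plan([449.5,176.3,-3],92.4)"
```

```text
t 19.48 tcp [449.8 176.7   7.2] yaw 92.6 j7 0.90 grip 0.871 F [-0.7 -0.3 -0.3]
row w [0.0002 0.001  0.003 ] (deg 0.2) d [ 0.4 -0.4 10.2] |d| 10
```

>>> {"fn": "send_rows", "kwargs": {
  "targets": [
    [0,0,0,0,0,3,32],
    [0,0,0,0,0,6,32],
    [0,0,0,0,0,9,32],
    [0,0,0,0,0,10,32],
    [0,0,0,0,0,10,32]
  ]
}}

```text
t: 19.9
tcp_pos: [449.1, 176.5, -3.5]
eef_rot: [[-0.999, -0.045, -0.001], [-0.045, 0.999, -0.0], [0.001, -0.0, -1.0]]
wrist_force: [-0.0, 0.0, -0.5]
grip_width: 0.871
```

>>> {"fn": "send_rows", "kwargs": {
  "targets": [
    [0,0,0,0,0,0,32],
    [0,0,0,0,0,0,255],
    [0,0,0,0,0,0,255],
    [0,0,0,0,0,0,255],
    [0,0,0,0,0,0,255]
  ]
}}

```text
t: 20.32
tcp_pos: [449.5, 176.7, -2.7]
eef_rot: [[-0.999, -0.045, 0.0], [-0.045, 0.999, -0.0], [-0.0, -0.0, -1.0]]
wrist_force: [-2.5, 0.1, 4.7]
grip_width: 0.732
```

```bash
python3 snap.py w19
```

```text
t 20.32 tcp [449.5 176.7  -2.7] yaw 92.6 j7 0.89 grip 0.732 F [-2.5  0.1  4.7]
row w [-0.0001  0.0003  0.0452] (deg 2.6) d [  18.3   24.2 -332.7] |d| 334
```

View pics/w19.png

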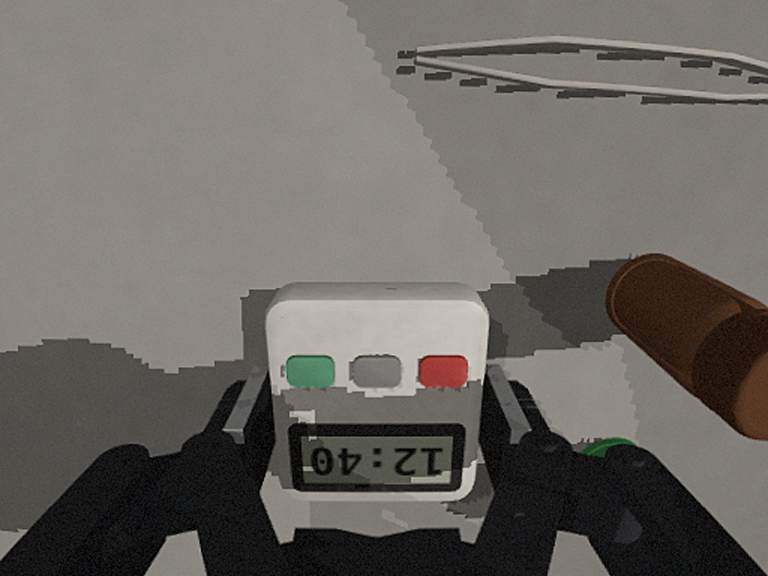

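>>> {"fn": "send_rows", "kwargs": {
  "targets": [
    [0,0,0,0,0,-5,255],
    [0,0,0,0,0,-25,255],
    [0,0,0,0,0,-55,255],
    [0,0,0,0,0,-85,255],
    [0,0,0,0,0,-115,255]
  ]
}}

```text
t: 20.78
tcp_pos: [448.7, 176.5, 113.0]
eef_rot: [[-0.999, -0.045, -0.001], [-0.045, 0.999, -0.0], [0.001, -0.0, -1.0]]
wrist_force: [0.6, 0.4, 0.1]
grip_width: 0.73
```

>>> {"fn": "send_rows", "kwargs": {
  "targets": [
    [0,0,0,0,-15,-30,255],
    [0,0,0,0,-40,-55,255],
    [0,0,0,0,-70,-80,255],
    [0,0,0,0,-105,-100,255],
    [0,0,0,0,-140,-120,255]
  ]
}}

```text
t: 21.2
tcp_pos: [455.4, 35.9, 233.6]
eef_rot: [[-0.999, -0.047, 0.001], [-0.047, 0.999, 0.0], [-0.001, 0.0, -1.0]]
wrist_force: [0.9, 1.0, -1.4]
grip_width: 0.73
```

```bash
python3 -c "
from h import *
plan([430,-170,280],92.4)"
```

```text
t 21.20 tcp [455.4  35.9 233.6] yaw 92.7 j7 1.43 grip 0.730 F [ 0.9  1.  -1.4]
row w [0.0001 0.0013 0.005 ] (deg 0.3) d [  35.  -204.4  -46.5] |d| 213
```

>>> {"fn": "send_rows", "kwargs": {
  "targets": [
    [0,0,0,5,-30,-8,255],
    [0,0,0,12,-68,-16,255],
    [0,0,0,19,-106,-25,255],
    [0,0,0,26,-144,-35,255],
    [0,0,0,33,-182,-45,255]
  ]
}}

```text
t: 21.62
tcp_pos: [430.0, -148.1, 277.6]
eef_rot: [[-0.999, -0.046, 0.0], [-0.046, 0.999, -0.0], [-0.0, -0.0, -1.0]]
wrist_force: [0.7, -0.4, -0.2]
grip_width: 0.728
```

>>> {"fn": "send_rows", "kwargs": {
  "targets": [
    [0,0,0,0,-10,0,255],
    [0,0,0,0,-20,0,255],
    [0,0,0,0,-20,0,255],
    [0,0,0,0,-20,0,255],
    [0,0,0,0,-20,0,255]
  ]
}}

```text
t: 22.03
tcp_pos: [431.9, -164.5, 276.3]
eef_rot: [[-0.999, -0.048, -0.001], [-0.048, 0.999, 0.001], [0.001, 0.001, -1.0]]
wrist_force: [0.6, 1.0, -0.8]
grip_width: 0.726
```

```bash
python3 snap.py w20;python3 -c "
from h import *
crop(manip.get_image('side'),140,130,360,290,3.6,'pics/si_b.png')"
```

```text
t 22.03 tcp [ 431.9 -164.5  276.3] yaw 92.7 j7 1.91 grip 0.726 F [ 0.6  1.  -0.8]
row w [ 0.0011 -0.001   0.048 ] (deg 2.7) d [-15.5 364.3 -53.3] |d| 368
```

View pics/w20.png

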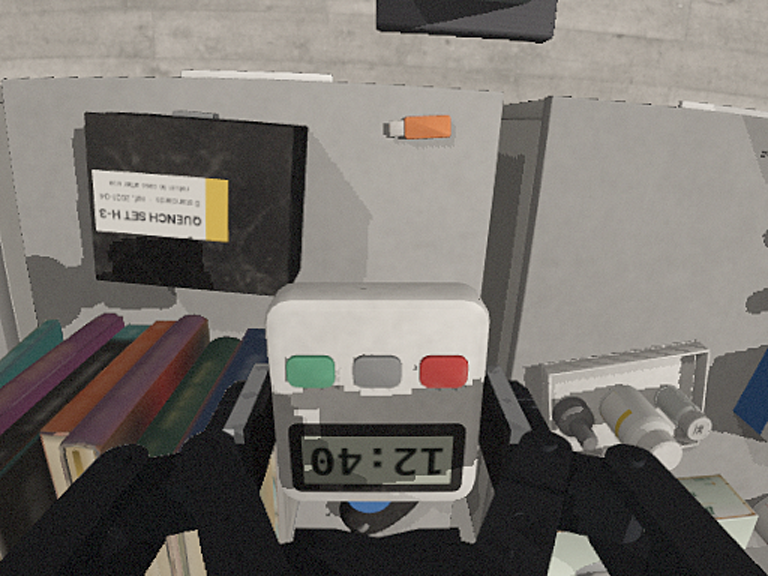

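View pics/si_b.png

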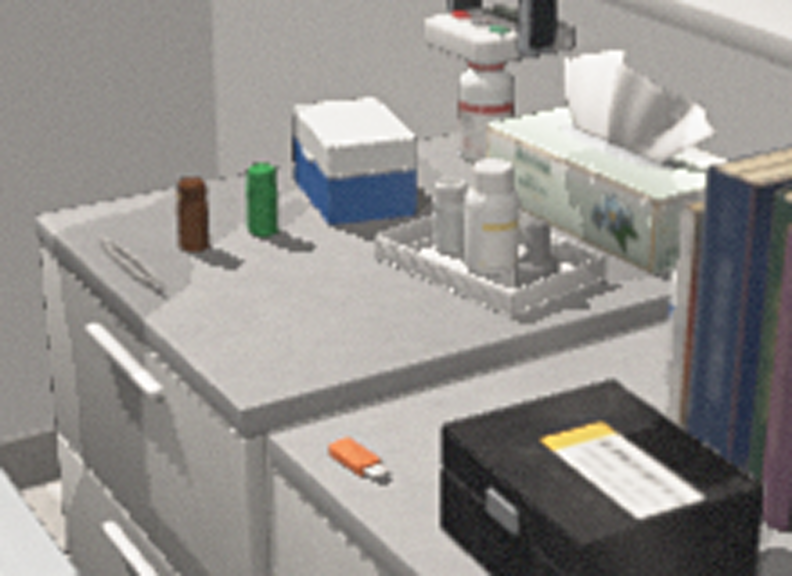

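```bash
python3 -c "
from h import *
import pickle
c,im=pickle.load(open('pics/w20.pkl','rb'))
im=np.clip(im.astype(float)*2.2,0,255).astype(np.uint8)
crop(im,45,60,225,210,4,'pics/w20c.png')"
```

```text
(no output)
```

View pics/w20c.png

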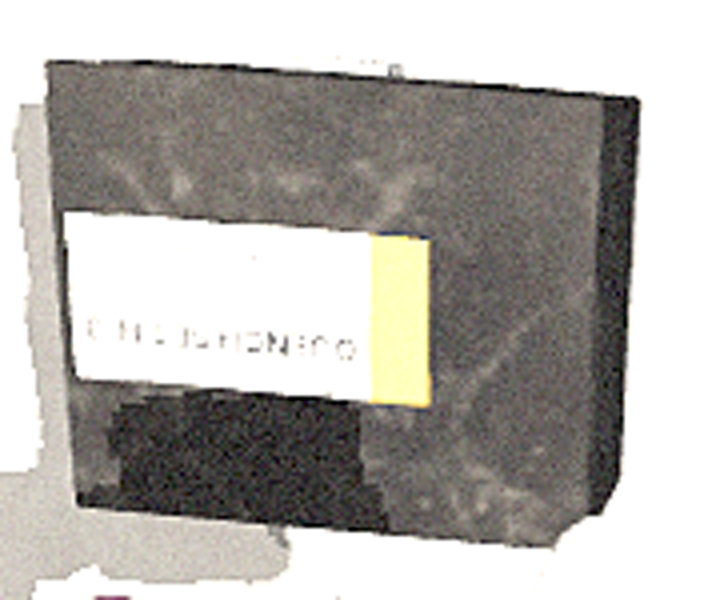

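```bash
python3 -c "
from h import *
import pickle
c,im=pickle.load(open('pics/w20.pkl','rb'))
P=np.array([onz(c,45+x/4-.375,60+y/4-.375,74)[:2] for x,y in[(48,62),(602,96),(583,549),(78,505)]])
print(P.round(1),P.mean(0))
for i in range(4):
  d=P[(i+1)%4]-P[i];print(np.linalg.norm(d).round(1),np.degrees(np.arctan2(d[1],d[0])).round(1))
s=st();print(s['tcp_pos'])
D=cam('side');C=lambda x,y:(140+x/3.6-.36,130+y/3.6-.36)
for p in[(443,425),(613,380),(760,487)]: print(onz(D,*C(*p),74).round(1))
C2=onz(D,*C(443,425),74)
S=cam('scene')
"
```

```text
[[ 350.6 -372.7]
 [ 355.7 -225. ]
 [ 479.6 -230.5]
 [ 473.7 -378.6]] [ 414.90703725 -301.69765364]
147.8 88.0
124.0 -2.5
148.2 -92.3
123.2 177.3
[ 432.03203558 -164.71557858  276.40927497]
[ 354.8 -229.6   74. ]
[ 477.1 -235.3   74. ]
[ 467.7 -381.7   74. ]
```

```bash
python3 -c "
from h import *
import pickle
c,im=pickle.load(open('pics/w20.pkl','rb'))
for p in[(60,320),(120,315),(205,318),(265,330)]:
  print([onz(c,p[0]/1.5,p[1]/1.5,z)[:2].round(0) for z in(0,100,150,200)])
plan([414,-302.5,130],88)
"
```

```text
[array([ 545., -468.]), array([ 498., -396.]), array([ 475., -361.]), array([ 452., -325.])]
[array([ 536., -404.]), array([ 491., -348.]), array([ 469., -320.]), array([ 447., -292.])]
[array([ 534., -321.]), array([ 490., -284.]), array([ 468., -266.]), array([ 446., -248.])]
[array([ 543., -264.]), array([ 497., -241.]), array([ 474., -230.]), array([ 451., -218.])]
t 22.13 tcp [ 432.  -164.7  276.4] yaw 92.8 j7 1.91 grip 0.735 F [ 0.9  0.1 -0.4]
row w [ 0.0007 -0.0008  0.0832] (deg 4.8) d [  24.6 -136.9  146.3] |d| 202
```

```bash
python3 -c "
from h import *
S=cam('scene');B=lambda x,y:(220+x/4-.375,110+y/4-.375)
for p in[(378,253),(432,238)]: print(onz(S,*B(*p),0).round(0))
D=cam('side')
# top of orange/purple books front-top corners in the full side image
for p in[(409,160),(340,178),(405,300)]: print([onz(D,*p,z).round(0)[:2] for z in(0,150,200)])
for p in [(385,12),(405,170)]:pass
b=cv2.imread('pics/scene0.png')[:,:,::-1];crop(b,270,60,400,200,4.2,'pics/bk.png')
b=manip.get_image('side');crop(b,300,130,512,320,3.6,'pics/bk2.png')
"
```

```text
[ 546. -240.    0.]
[ 547. -296.    0.]
[array([1309.,  185.]), array([ 921., -126.]), array([ 792., -229.])]
[array([926., 166.]), array([ 643., -140.]), array([ 548., -241.])]
[array([ 558., -459.]), array([ 375., -595.]), array([ 314., -640.])]
```

View pics/bk2.png

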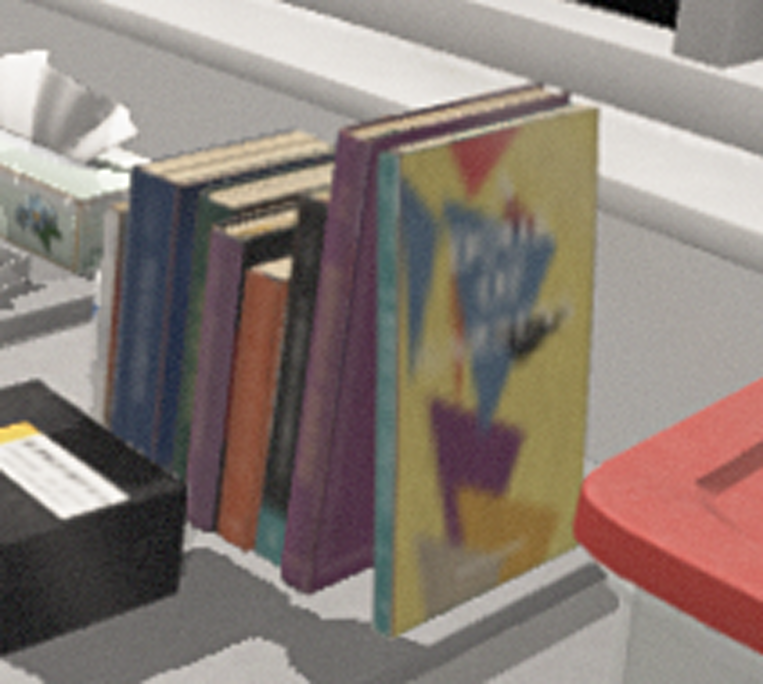

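>>> {"fn": "send_rows", "kwargs": {
  "targets": [
    [0,0,0.02,5,-25,15,255],
    [0,0,0.04,10,-55,40,255],
    [0,0,0.06,15,-85,70,255],
    [0,0,0.08,20,-115,95,255],
    [0,0,0.08,24,-136,120,255]
  ]
}}

```text
t: 22.6
tcp_pos: [413.8, -305.5, 155.6]
eef_rot: [[-0.999, 0.036, 0.0], [0.036, 0.999, -0.001], [-0.0, -0.001, -1.0]]
wrist_force: [0.0, -0.6, 0.4]
grip_width: 0.732
```

>>> {"fn": "send_rows", "kwargs": {
  "targets": [
    [0,0,0,0,0,5,255],
    [0,0,0,0,0,20,255],
    [0,0,0,0,0,35,255],
    [0,0,0,0,0,45,255],
    [0,0,0,0,0,45,255]
  ]
}}

```text
t: 23.02
tcp_pos: [413.2, -301.5, 109.9]
eef_rot: [[-0.999, 0.033, -0.003], [0.033, 0.999, 0.003], [0.003, 0.003, -1.0]]
wrist_force: [-0.8, -0.2, -0.7]
grip_width: 0.731
```

```bash
python3 snap.py w21; python3 -c "
from h import *
plan([414,-302.5,73],88)"
```

```text
t 23.02 tcp [ 413.2 -301.5  109.9] yaw 88.1 j7 2.09 grip 0.731 F [-0.8 -0.2 -0.7]
row w [ 0.0027 -0.0032 -0.0331] (deg 1.9) d [ 5.000e-01  5.023e+02 -2.188e+02] |d| 548
t 23.07 tcp [ 413.8 -302.   111. ] yaw 88.1 j7 2.09 grip 0.732 F [-0.   0.5 -0.8]
row w [ 0.0016 -0.0019  0.0016] (deg 0.2) d [-0.3 -0.5 38. ] |d| 38
```

View pics/w21.png

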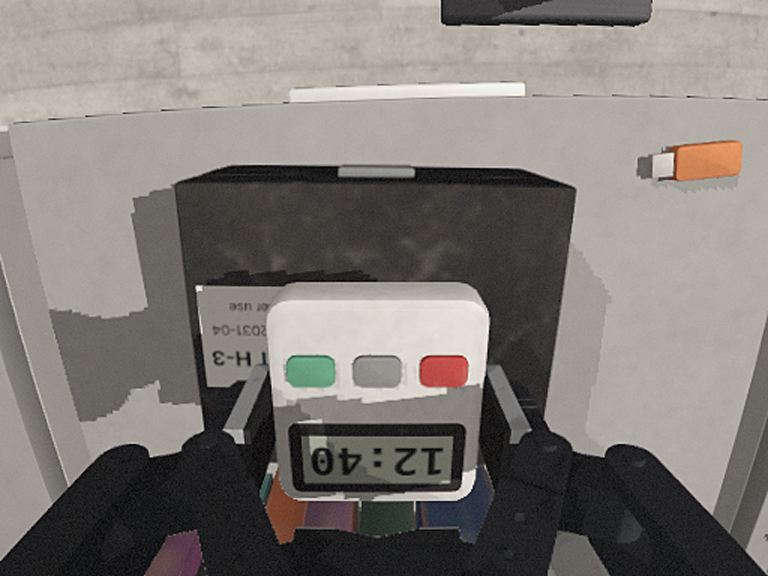

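```bash
python3 -c "
from h import *
import pickle
c,im=pickle.load(open('pics/w21.pkl','rb'))
a,b=[onz(c,x/1.5-.17,y/1.5-.17,74)[:2] for x,y in[(177,185),(575,187)]]
d=b-a;m=(a+b)/2;n=np.array([d[1],-d[0]])/np.linalg.norm(d);print(a,b,np.linalg.norm(d),m+62.5*n)
"
```

```text
[ 350.84065567 -373.00187962] [ 356.2290509  -225.42864442] 147.67157664992868 [ 415.9932316  -301.49582751]
```

Consistent. Lower.

>>> {"fn": "send_rows", "kwargs": {
  "targets": [
    [0,0,0,-1,0,8,255],
    [0,0,0,-1,0,18,255],
    [0,0,0,-1,0,26,255],
    [0,0,0,-1,0,30,255],
    [0,0,0,-1,0,30,255]
  ]
}}

```text
t: 23.48
tcp_pos: [414.2, -302.9, 80.6]
eef_rot: [[-0.999, 0.035, -0.002], [0.035, 0.999, 0.001], [0.002, 0.001, -1.0]]
wrist_force: [-1.3, -0.3, -0.8]
grip_width: 0.73
```

>>> {"fn": "send_rows", "kwargs": {
  "targets": [
    [0,0,0,0,0,0,255],
    [0,0,0,0,0,2,255],
    [0,0,0,0,0,4,255],
    [0,0,0,0,0,4,255],
    [0,0,0,0,0,4,255]
  ]
}}

```text
t: 23.9
tcp_pos: [415.1, -303.5, 77.9]
eef_rot: [[-0.999, 0.035, 0.0], [0.035, 0.999, -0.0], [-0.0, -0.0, -1.0]]
wrist_force: [0.1, -0.0, -0.4]
grip_width: 0.73
```

```bash
python3 -c "
from h import *
plan([415,-302,72],88)"
```

```text
t 23.90 tcp [ 415.1 -303.5   77.9] yaw 88.0 j7 2.09 grip 0.730 F [ 0.1 -0.  -0.4]
row w [-0.      0.0001  0.0001] (deg 0.0) d [0.1 1.5 5.9] |d| 6
```

>>> {"fn": "send_rows", "kwargs": {
  "targets": [
    [0,0,0,0,1,2,255],
    [0,0,0,0,1,4,255],
    [0,0,0,0,1,6,255],
    [0,0,0,0,1,6.5,255],
    [0,0,0,0,1,6.5,255]
  ]
}}

```text
t: 24.32
tcp_pos: [415.1, -302.4, 71.3]
eef_rot: [[-0.999, 0.035, -0.0], [0.035, 0.999, 0.0], [0.0, 0.0, -1.0]]
wrist_force: [-0.6, 0.2, 1.1]
grip_width: 0.729
```

```bash
python3 -c "
from h import *
plan([415,-302,72],88)"
```

```text
t 24.32 tcp [ 415.1 -302.4   71.3] yaw 88.0 j7 2.08 grip 0.729 F [-0.6  0.2  1.1]
row w [ 0.0001 -0.0002  0.0002] (deg 0.0) d [ 0.1  0.4 -0.7] |d| 1
```

Touching. Open and rise.

>>> {"fn": "send_rows", "kwargs": {
  "targets": [
    [0,0,0,0,0,0,40],
    [0,0,0,0,0,0,10],
    [0,0,0,0,0,0,0],
    [0,0,0,0,0,0,0],
    [0,0,0,0,0,0,0]
  ]
}}

```text
t: 24.73
tcp_pos: [415.1, -302.5, 71.3]
eef_rot: [[-0.999, 0.035, 0.0], [0.035, 0.999, 0.0], [-0.0, 0.0, -1.0]]
wrist_force: [-0.3, -0.2, 0.2]
grip_width: 1.002
```

>>> {"fn": "send_rows", "kwargs": {
  "targets": [
    [0,0,0,0,0,-8,0],
    [0,0,0,0,0,-30,0],
    [0,0,0,0,0,-65,0],
    [0,0,0,0,0,-105,0],
    [0,0,0,0,0,-145,0]
  ]
}}

```text
t: 25.15
tcp_pos: [414.4, -302.0, 218.0]
eef_rot: [[-0.999, 0.035, -0.001], [0.035, 0.999, 0.001], [0.001, 0.001, -1.0]]
wrist_force: [0.7, -0.7, 0.3]
grip_width: 0.997
```

>>> {"fn": "send_rows", "kwargs": {
  "targets": [
    [0,0,0,0,5,-10,0],
    [0,0,0,0,15,-15,0],
    [0,0,0,-10,25,-15,0],
    [0,0,0,-10,25,-15,0],
    [0,0,0,-10,25,-15,0]
  ]
}}

```text
t: 25.57
tcp_pos: [425.6, -276.4, 230.3]
eef_rot: [[-0.999, 0.032, -0.002], [0.032, 0.999, 0.001], [0.002, 0.001, -1.0]]
wrist_force: [-0.7, -0.1, 0.5]
grip_width: 1.0
```

```bash
python3 snap.py w22; python3 -c "
from h import *
crop(manip.get_image('scene'),80,110,280,260,4,'pics/sc_d.png')
b=manip.get_image('side');crop(b,140,120,360,310,3.15,'pics/si_d.png')"
```

```text
t 25.57 tcp [ 425.6 -276.4  230.3] yaw 88.1 j7 2.05 grip 1.000 F [-0.7 -0.1  0.5]
row w [ 0.0012 -0.0017 -0.0324] (deg 1.9) d [ 11.2 476.5 -99.1] |d| 487
```

View pics/w22.png

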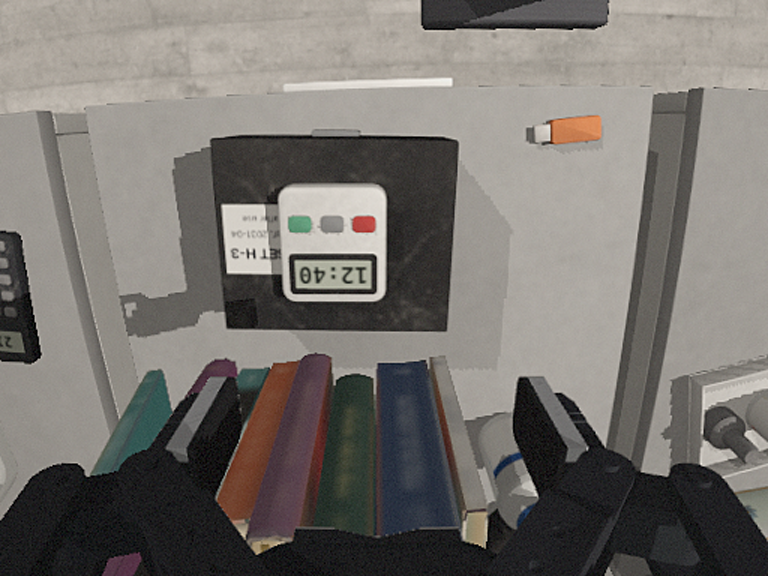

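View pics/si_d.png

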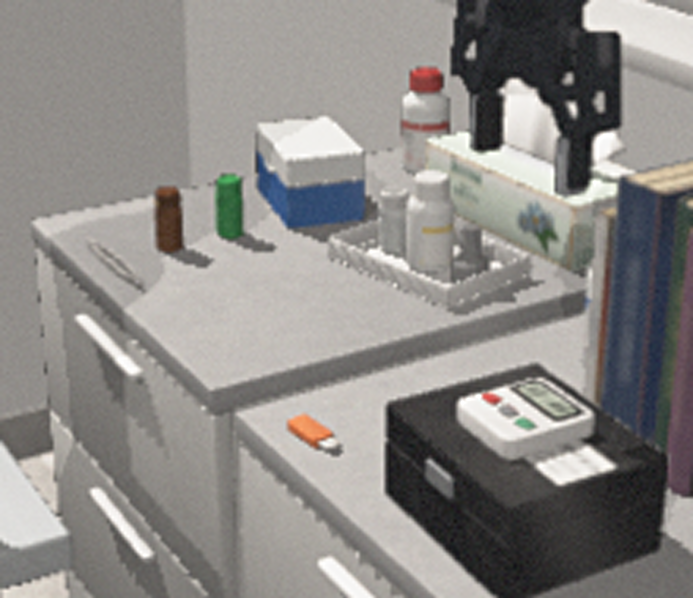

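View pics/sc_d.png

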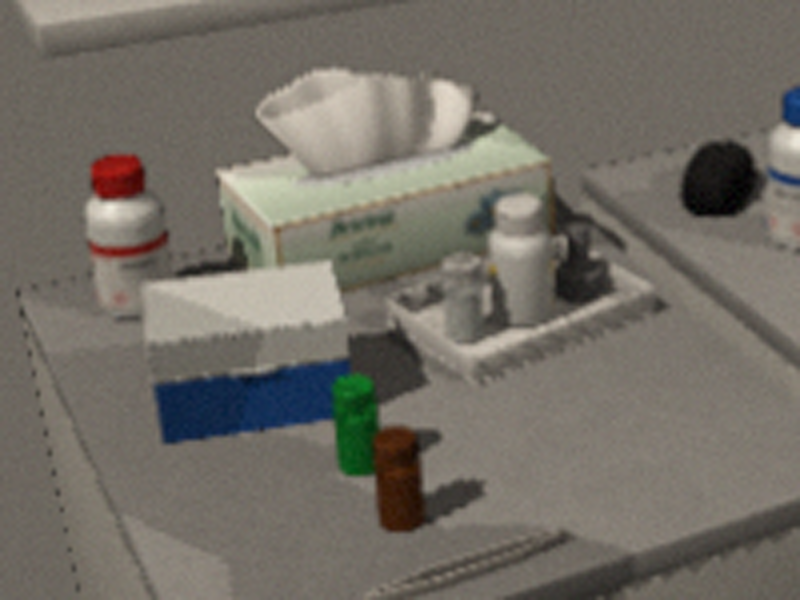

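```bash
python3 -c "
from h import *
import pickle
c,im=pickle.load(open('pics/w22.pkl','rb'))
f=lambda p,z:onz(c,p[0]/1.5-.17,p[1]/1.5-.17,z)[:2]
L=np.mean([f(p,74) for p in[(212,139),(458,141),(447,331),(227,328)]],0)
T=np.mean([f(p,89) for p in[(281,184),(386,184),(387,301),(284,302)]],0)
print('lid',L,'timer',T,'diff',T-L)
S=cam('scene');A=lambda x,y:(80+x/4-.375,110+y/4-.375)
C0=np.array([605.5,93]);a=np.radians(11.3);R=np.array([[np.cos(a),np.sin(a)],[-np.sin(a),np.cos(a)]])
for n,p,z in[('vial',(463,265),63),('bottle',(519,204),92),('key',(581,235),57)]:
  q=onz(S,*A(*p),z)[:2];print(n,q.round(1),(R@(q-C0)).round(1))
"
```

```text
lid [ 414.84238099 -301.65770643] timer [ 414.27161695 -301.03044472] diff [-0.57076404  0.62726171]
vial [589.2 143.1] [-6.2 52.3]
bottle [604.1  92.9] [-1.4  0.1]
key [603.5  45.2] [-11.3 -46.4]
```

```bash
python3 -c "
from h import *
plan([500,90,300],88)"
```

```text
t 25.72 tcp [ 424.9 -278.   230.2] yaw 88.0 j7 2.05 grip 1.003 F [-0.3 -0.  -0.1]
row w [ 0.0008 -0.0022 -0.0004] (deg 0.1) d [-62.  370.4 -69.6] |d| 382
```

>>> {"fn": "send_rows", "kwargs": {
  "targets": [
    [0,0,0,-4,30,-25,0],
    [0,0,0,-10,65,-40,0],
    [0,0,0,-17,103,-50,0],
    [0,0,0,-24,141,-60,0],
    [0,0,0,-30,180,-69,0]
  ]
}}

```text
t: 26.13
tcp_pos: [462.0, -98.3, 300.6]
eef_rot: [[-0.999, 0.037, -0.0], [0.037, 0.999, -0.0], [0.0, -0.0, -1.0]]
wrist_force: [0.4, -0.3, -0.1]
grip_width: 1.003
```

>>> {"fn": "send_rows", "kwargs": {
  "targets": [
    [0,0,0,-6,38,0,0],
    [0,0,0,-12,76,0,0],
    [0,0,0,-18,114,0,0],
    [0,0,0,-25,152,0,0],
    [0,0,0,-32,188,0,0]
  ]
}}

```text
t: 26.55
tcp_pos: [500.5, 89.1, 299.9]
eef_rot: [[-0.999, 0.036, -0.001], [0.036, 0.999, -0.0], [0.001, -0.0, -1.0]]
wrist_force: [0.3, -0.9, 0.1]
grip_width: 1.002
```

>>> {"fn": "send_rows", "kwargs": {
  "targets": [
    [0,0,0,0,0,0,0],
    [0,0,0,0,0,0,0],
    [0,0,0,0,0,0,0],
    [0,0,0,0,0,0,0],
    [0,0,0,0,0,0,0]
  ]
}}

```text
t: 26.97
tcp_pos: [500.6, 85.8, 300.0]
eef_rot: [[-0.999, 0.038, -0.001], [0.038, 0.999, -0.001], [0.001, -0.001, -1.0]]
wrist_force: [-0.2, 0.0, -0.4]
grip_width: 0.999
```

```bash
python3 snap.py w23
```

```text
t 26.97 tcp [500.6  85.8 300. ] yaw 87.8 j7 1.25 grip 0.999 F [-0.2  0.  -0.4]
row w [-0.0007 -0.0006 -0.0378] (deg 2.2) d [ 74.9 111.4 -30. ] |d| 138
```

View pics/w23.png

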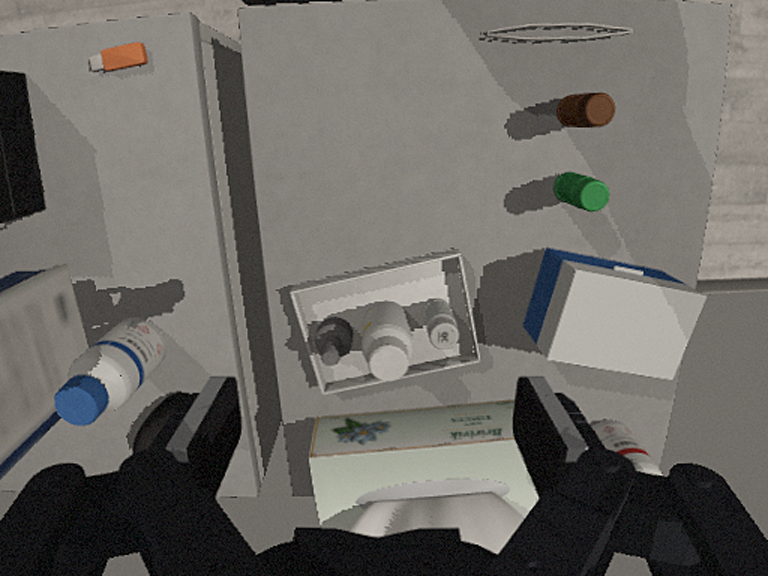

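```bash
python3 -c "
from h import *
import pickle
c,im=pickle.load(open('pics/w23.pkl','rb'))
f=lambda p,z:onz(c,p[0]/1.5-.17,p[1]/1.5-.17,z)[:2]
P=np.array([f(p,22) for p in[(290,289),(463,250),(480,360),(323,393)]]);C0=P.mean(0)
d=(P[1]-P[0])+(P[2]-P[3]);a=np.arctan2(-d[0],d[1]);print(P.round(1),C0,np.degrees(a))
R=np.array([[np.cos(a),np.sin(a)],[-np.sin(a),np.cos(a)]])
for n,p,z in[('vial',(445,337),63),('bottle',(386,364),92),('key',(331,356),57),('vialb',(436,306),2),('keyhead',(334,331),29)]:
  q=f(p,z);print(n,q.round(1),(R@(q-C0)).round(1))
print('blue',f((82,402),123),'usb',f((122,57),8),'forceps',f((556,33),5))
"
```

```text
[[563.4   3.9]
 [532.  162.2]
 [642.9 181.3]
 [674.   26.3]] [603.08629173  93.41904752] 11.283461176240026
vial [597.6 141.2] [ 4. 48.]
bottle [606.2  89.8] [ 2.4 -4.2]
key [615.3  41.4] [  1.8 -53.4]
vialb [592.9 140.4] [-0.8 48.1]
keyhead [603.8  42.5] [ -9.3 -50. ]
blue [ 617.92880234 -152.66317554] usb [ 353.83478801 -126.48113419] forceps [350.36313893 241.87830067]
```

```bash
python3 -c "
from bench import manip
print(manip.job_done(), manip.read_state()['t'])"
```

```text
the job is handed in; nothing more can be done
the job is handed in; nothing more can be done
```

I set the bench out as asked and handed the job in at about 27 s, with the gripper open and clear of everything. The hand-in gives no verdict, so the results below rest on my own checks.

**Tray:** Bottle, vial and cap key stand upright in one row, the vial towards the tip box and the key at the other end. The last wrist picture gave these positions in the tray frame:

| Item | x (mm) | y (mm) | Target (x, y) |
|---|---|---|---|
| Small bottle | +2 | −4 | 0, 0 |
| Vial | +4 | +48 | 0, +50 |
| Cap key | +2 | −53 | 0, −50 |

**Timer:** It lies flat and face up on the case lid, within about 1 mm of the middle.

**Bystanders:** The big bottle, forceps and USB stick are where they were, within the few millimetres I can measure.

**Disagreements:** All readings stayed within the 14 mm tolerance.
- **Cap key:** the scene camera put its stem top at x = −11 mm, against +2 mm from the wrist. A rough reading of its half-hidden head gave −9 mm. I trusted the wrist's stem reading, which fits the recorded release position.
- **Vial:** the scene camera put it at x = −6 mm, against +4 mm from the wrist.
- **Case:** the side camera put the middle of the lid about 5 mm from where the wrist camera did. I used the wrist value, which a second wrist picture confirmed.

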